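# Line up a hidden nut bar with a drift pin, then fit the bolt

### The arm

A 6-joint arm with a two-finger parallel gripper is mounted at the origin on the work surface; the furniture and walls round the work are solid. World frame = base frame: x ahead of the robot, y to its left, z up, the work surface at z = 0. Lengths are in m, angles in rad, forces in N, time in s.
With the tool pointing down it reaches from about 0.375 to 0.9 m from the base axis. Payload 3.1 kg.
Tool frame: the origin (TCP) lies at the very end of the fingers, on their centre line; the grasp point (between the pads) lies 19 mm behind it (tcp_to_grasp is the distance from the TCP to the grasp point, in m); z points along the fingers, y is the direction in which the jaws open and shut (so a half turn about z gives the same grasp; the last joint's range is limited). The gripper opens to 85 mm and grips with 20 to 120 N. Pads are 22 mm wide; open, the fingers measure 114 mm over their backs; the gripper's body (76 mm by 85 mm) begins 54 mm behind the grasp point. The pads swing forward as they close: fully open they stand 13 mm farther back than shut.
Start: joints at [-1.435, 0.527, 1.433, -0, 1.181, -0.178], TCP at [0.193, -0.594, 0.231] pointing down, gripper open.
Joint ranges: [-3.08, 3.08], [-0.75, 2.2], [0.22, 2.44], [-1.43, 4.57], [0, 2.65], [-2.85, 2.85]. Speed limits (rad/s): [2.79, 2.79, 3.14, 3.14, 3.14, 3.14].

### API

Orientations are given as a unit quaternion [x, y, z, w].
In Python, from station import sense, snapshot, camera_info, sign_off, tcp_to_grasp gives the robot as it stands.
- The arm moves only by the shell command python3 -m inch 'ROWS' [FORCE]. ROWS is JSON, a list of rows, each a list of 3 entries, a list of its own where there are three numbers: the closure, from -1 (fully open) to 1 (shut), so that 0 is half open, then the shift along the tool's x, y, z normalised to -1 to 1, where 1 is 10 cm, then the turn, a rotation vector about the tool's x, y, z normalised to -1 to 1, where 1 is 360 degrees. In form: [[jaw, [dx, dy, dz], [ax, ay, az]], ...]. A call has 1 to 20 rows; each row is the pose to reach, as a shift and turn from the pose commanded when the call began, along the tool's axes at that moment, turning the shorter way round; what a row does not reach only later rows make up. A row lasts 1/10 s, in which the tool goes at most 50 mm and 8.59 degrees, less where a joint would pass 70% of its speed; a pose out of reach is approached as far as the arm can. A call with a number of a shift or a turn outside -1 to 1 is refused whole. A call with a gripper value outside its range is refused whole. The fingers move at their own pace and stop on an object; FORCE is the grip in N (left out, the last holds). Time passes only in rows, so rows that repeat a pose let the fingers close. It gives the time, the measured TCP pose, the force and the opening at its end, in the units of the state.
- sense(): the state, without advancing time (a new reading comes with each control period).
- snapshot(name): name is "side" or "top" or "wrist"; returns (picture, depth): 400x640x3 uint8, blue, green, red; 400x640 float32, m along the optical axis (not along the pixel's ray), 0 where there is no reading.
- camera_info(name): a dict with "K" (3x3 intrinsics, pixels), "origin" and "orientation" of the camera in the world. Camera axes: x right, y down, z forward; pixel columns grow to the right and rows downward; lengths in m; the calibration is good to about 2 mm. A picture is of the moment at which its call begins: read the wrist's pose just before it. camera_info takes no time and is no camera call; for the wrist camera it gives the pose at the moment of the call.
- sign_off(): hands the job in, once; it reports no verdict.
The state is a dict: "t": time; "q": joint angles; "qd": joint speeds; "tau": joint torques, N m; "tcp_pos": TCP position; "tool_rot": TCP orientation; "force": force on the tool from outside, world axes, zero at the start; "ft_torque": the same for the moment, N m; "finger_gap": opening from 0.0 (shut) to 1.0 (fully open).
Only numpy, scipy, OpenCV 4.12 (cv2) and the standard library are available. Lean on these libraries where they do the work, as an engineer would, in place of code of your own. Each camera call takes 0.05 s, during which the arm holds its last target.

### The job

The nut bar under the blue cover plate has slid out of line. Push the orange-handled drift pin down through the slot into the bar's hole, which you must find by feel, until its collar sits flat on the plate, and draw it along the slot to the end with the yellow marks so that the bar lines up; leave it standing there. Then push the dark bolt fully home in the round hole of the plate, all gently (no push over 30 N), and do not disturb the screwdriver or sanding block.

Things in the scene. Friction and masses are not known exactly. Their poses are not given: they have to be found in the camera images.
- mount: Fixed aluminium channel 200 x 80 mm (its x, y) with a 6 mm blue cover plate, top 45 mm above the origin, which is the centre of the underside; z up. On the plate's centre line (y = 0, along x): a slot 15.5 x 53.5 mm and a 13.5 mm bolt hole. Screw heads 3 mm high at the corners. Under the plate, hidden, a steel nut bar slides along x against about 5 N of friction and stays where left.
- slot_home (a point): Point on the plate's top, mount x = +5 mm: the pin's axis when the pin touches the slot's end with the two yellow marks (the end nearest the bolt hole). The bar has a 15 mm pin hole and a 15 mm bolt hole, 53 mm apart: with its pin hole here, its bolt hole is under bolt_hole. At the start its pin hole is 8 to 36 mm from here towards slot_far, not measured.
- slot_far (a point): Point on the plate's top, mount x = +43 mm: the pin's axis when the pin touches the other end of the slot. The bar's top face lies 8 mm below the plate's top; the bar is 14 mm thick, and below it is empty to 41 mm below the plate's top. Beside its two holes the bar is solid and stops pin and bolt.
- bolt_hole (a point): Centre of the 13.5 mm bolt hole at the cover plate's top; mount x = -48 mm. Beware of the room: a dark slanting steel post stands behind the box heap to the right of the work, and a window sill juts from the back wall above; carry the arm round in front of the post.
- stand: Fixed light wooden block 110 x 56 x 45 mm (x, y, z), origin at the centre of its underside, with two 15.5 mm holes 41 mm deep at x = -30 and +30 mm; pin and bolt stand in them upright, either way round, resting on collar and head, with play.
- drift_pin: Steel drift pin, about 120 g, upright, orange handle. Origin on its axis under the collar (the seat), z up. Collar 22 mm across, 4 mm thick; round handle 18 mm across from 4 to 44 mm over the origin. Below: 14 mm shank for 24 mm, then a taper to a 12 mm flat tip 38 mm below the origin. The tip enters the bar's hole when within about 1.5 mm of its centre; the taper then draws the bar under it.
- bolt: Dark plain push-fit bolt, no thread to turn, 90 g, upright. Origin on its axis at the underside of its head (the seat), z up. Knurled round head 20 mm across, 26 mm tall above the origin; 12 mm shank below, 35 mm long with a 4 mm tapered tip. Seated, its origin is 45 mm over the mount's origin, as is the pin's.
- screwdriver: Screwdriver with red handle, 197 mm long, 27 mm thick, lying on the worktop; bystander; origin at the centre of its underside, length along its y.
- sanding_block: Wooden sanding block 46 x 70 x 24 mm; bystander; origin at the centre of its underside.

How it is judged:
On the way:
1. the drift pin is seated (collar within 3 mm of the plate) at the marked end of the slot (axis within 2.5 mm of slot_home), with the bolt not yet in its hole (z of drift_pin in the frame of mount below 0.048 m and horizontal distance between drift_pin and slot_home below 0.0025 m and not (horizontal distance between bolt and bolt_hole below 0.01 m and z of bolt in the frame of mount below 0.065 m)), for 0.2 s.
At the end, for the whole second after the job is handed in: The bolt's head is down on the plate (within 2.5 mm) in the bolt hole (axis within 2.5 mm); the drift pin still stands with its collar on the plate (within 3 mm) at the marked end of the slot (axis within 3 mm of slot_home); both upright within 0.12 rad and at rest (z of drift_pin in the frame of mount below 0.048 m and horizontal distance between drift_pin and slot_home below 0.003 m and angle between each of drift_pin, bolt's own z axis and vertical below 0.12 rad and z of bolt in the frame of mount below 0.0475 m and horizontal distance between bolt and bolt_hole below 0.0025 m and linear speed of each of bolt, drift_pin below 0.01 m/s); the robot touches nothing.
It fails at once if the mount (or the nut bar in it) is loaded with more than 50 N (contact force between mount and anything else above 50 N).
It fails at once if the screwdriver is moved more than 20 mm (distance of screwdriver from where it was at the start of the episode above 0.02 m).
It fails at once if the sanding block is moved more than 20 mm (distance of sanding_block from where it was at the start of the episode above 0.02 m).
It also fails if it takes over 72 s, if anything falls off the work surface, if the arm or the gripper's body presses on something with over 40 N, if the wrist force passes 120 N, or if a joint passes its speed limit or range.

## Working session

There is one attempt and no reset: what is moved stays moved. The work goes in short steps, Python scripts to look and compute and a shell command to move; the robot and the scene stay as the last step left them, time stands still between calls to the robot, and variables do not carry over. Pictures are saved under pics/ and viewed, and the job is handed in when it is done.

```bash
ls; mkdir -p pics; python3 - <<'E'
from station import sense, snapshot, camera_info, tcp_to_grasp
import cv2, numpy as np
print(sense()); print(tcp_to_grasp)
for n in ["side","top","wrist"]:
    i=camera_info(n); print(n,i)
    p,d=snapshot(n); cv2.imwrite(f"pics/{n}0.png",p); np.save(f"pics/{n}0.npy",d)
E
```

```text
pics
{'t': 0.0, 'q': array([-1.43549032e+00,  5.28486818e-01,  1.43392798e+00,  3.43729555e-05,
        1.18141038e+00, -1.78507024e-01]), 'qd': array([ 0.00032086,  0.00097393, -0.00050392, -0.00154559,  0.00066724,
       -0.00137769]), 'tau': array([ 4.35097800e-04, -4.42346728e+01, -1.78024793e+01, -2.47115258e-04,
        8.23646929e-03,  4.20457440e-06]), 'tcp_pos': array([ 0.19286239, -0.59372907,  0.23031278]), 'tool_rot': array([ 9.87715814e-01,  1.56256918e-01,  3.99988493e-05, -1.11565645e-03]), 'force': array([ 0.45434593, -0.25892522,  0.17060833]), 'ft_torque': array([ 0.03284091, -0.01431654,  0.01306318]), 'finger_gap': 1.0001220968929954}
0.0187
side {'K': array([[457.34219138,   0.        , 316.71989428],
       [  0.        , 457.34219138, 195.34781174],
       [  0.        ,   0.        ,   1.        ]]), 'origin': array([ 0.31550046, -0.43099906,  0.57324143]), 'orientation': array([ 0.89284979, -0.06417849,  0.03473039, -0.44440317])}
top {'K': array([[414.59732993,   0.        , 321.76765472],
       [  0.        , 414.59732993, 198.8943483 ],
       [  0.        ,   0.        ,   1.        ]]), 'origin': array([0.32428057, 0.21272147, 0.88841588]), 'orientation': array([-0.7039334 ,  0.70763771, -0.04224926,  0.04406405])}
wrist {'K': array([[293.42139913,   0.        , 322.41087041],
       [  0.        , 293.42139913, 198.28593879],
       [  0.        ,   0.        ,   1.        ]]), 'origin': array([ 0.25738976, -0.57276555,  0.37297373]), 'orientation': array([ 0.80167191, -0.58233693, -0.08000231,  0.10865302])}
```

View pics/side0.png

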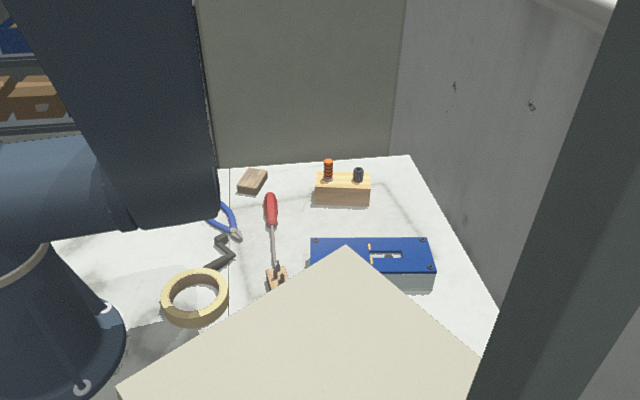

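View pics/top0.png

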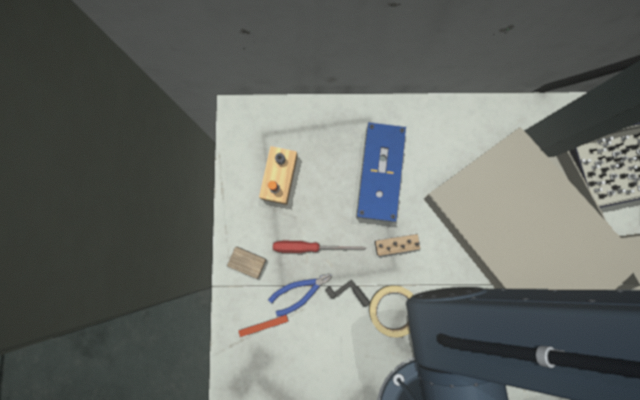

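View pics/wrist0.png

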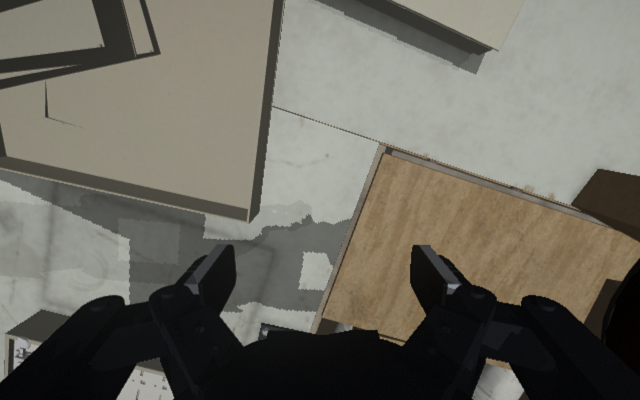

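The side view shows the stand at (343,188) with the orange pin at (328,168) and the bolt at (358,174), and the plate near (372,256). In the top view the stand is at (280,177), the plate at (382,172), the screwdriver at (315,247) and the sanding block at (247,262). The box heap at (530,200) lies between the arm and the work. Next I'll measure them.

```bash
cat > h.py <<'E'
import numpy as np, cv2
from scipy.spatial.transform import Rotation as R
from station import sense, snapshot, camera_info
def rays(info,uv):
    K=info["K"]; uv=np.atleast_2d(uv).astype(float)
    d=np.c_[(uv[:,0]-K[0,2])/K[0,0],(uv[:,1]-K[1,2])/K[1,1],np.ones(len(uv))]
    return R.from_quat(info["orientation"]).apply(d)
def plane(info,uv,z):
    d=rays(info,uv); o=info["origin"]; return o+d*((z-o[2])/d[:,2])[:,None]
def cloud(info,D):
    v,u=np.mgrid[0:D.shape[0],0:D.shape[1]]
    P=info["origin"]+rays(info,np.c_[u.ravel(),v.ravel()])*D.ravel()[:,None]
    P[D.ravel()==0]=np.nan
    return P.reshape(*D.shape,3)
E
python3 - <<'E'
from h import *
np.set_printoptions(precision=4,suppress=True)
C={}
for n in ["top","side"]:
    im=cv2.imread(f"pics/{n}0.png"); D=np.load(f"pics/{n}0.npy"); i=camera_info(n)
    P=cloud(i,D); C[n]=(im,P,i)
im,P,i=C["top"]
for nm,uv in dict(table=(330,220),plate=(385,205),box1=(470,180),box2=(560,230),post=(560,135),post2=(620,85),stand=(270,190),sand=(247,262),sd=(295,247),wall=(320,40),hole=(379,194)).items():
    print(nm,P[uv[1],uv[0]])
# masks
hsv=cv2.cvtColor(im,cv2.COLOR_BGR2HSV)
def big(m):
    c,_=cv2.findContours(m,cv2.RETR_EXTERNAL,cv2.CHAIN_APPROX_NONE); return sorted(c,key=cv2.contourArea)[::-1]
m=((hsv[...,0]>105)&(hsv[...,0]<125)&(hsv[...,1]>150)).astype(np.uint8)
for z in [P[205,385,2]]:pass
c=big(m)[0]; r=cv2.minAreaRect(c); b=cv2.boxPoints(r); print("plate px",r,b)
Q=plane(i,b,0.045); print(Q, np.linalg.norm(Q-np.roll(Q,1,0),axis=1), Q.mean(0))
for n in C:
    im,P,i=C[n]
    z=P[...,2]; s=(np.nan_to_num(z)*0+np.clip(np.nan_to_num(z),0,0.6)/0.6*255).astype(np.uint8)
    cv2.imwrite(f"pics/{n}_z.png",cv2.applyColorMap(s,cv2.COLORMAP_JET))
im=C["top"][0]; cv2.imwrite("pics/topcrop.png",cv2.resize(im[100:300,220:430],None,fx=3.7,fy=3,interpolation=cv2.INTER_CUBIC)[:600,:780])
im=C["side"][0]; cv2.imwrite("pics/sidecrop.png",cv2.resize(im[150:300,230:440],None,fx=3.7,fy=3.7,interpolation=cv2.INTER_CUBIC))
E
```

```text
table [ 0.3877  0.1973 -0.0009]
plate [0.4142 0.0859 0.0484]
box1 [ 0.451  -0.0598  0.131 ]
box2 [ 0.3577 -0.2168  0.1349]
post [ 0.5211 -0.2022  0.1823]
post2 [ 0.5494 -0.2011  0.3348]
stand [0.4462 0.3204 0.0493]
sand [0.3001 0.3694 0.0249]
sd [0.3303 0.2707 0.0236]
wall [0.7005 0.216  0.1799]
hole [0.4384 0.0961 0.037 ]Traceback (most recent call last):
  File "<stdin>", line 16, in <module>
IndexError: list index out of range
```

```bash
python3 - <<'E'
from h import *
np.set_printoptions(precision=4,suppress=True)
C={}
for n in ["top","side"]:
    im=cv2.imread(f"pics/{n}0.png"); D=np.load(f"pics/{n}0.npy"); i=camera_info(n)
    C[n]=(im,cloud(i,D),i)
im,P,i=C["top"]; hsv=cv2.cvtColor(im,cv2.COLOR_BGR2HSV); print(im[205,385],hsv[205,385])
h0=hsv[205,385]
m=((abs(hsv[...,0].astype(int)-h0[0])<10)&(hsv[...,1]>140)&(hsv[...,2]>70)).astype(np.uint8)
c,_=cv2.findContours(m,cv2.RETR_EXTERNAL,cv2.CHAIN_APPROX_NONE); c=max(c,key=cv2.contourArea)
r=cv2.minAreaRect(c); b=cv2.boxPoints(r); print("plate px",r,b)
Q=plane(i,b,0.045); print(Q, np.linalg.norm(Q-np.roll(Q,1,0),axis=1), Q.mean(0))
for n in C:
    im,P,i=C[n]
    z=np.nan_to_num(P[...,2]); s=(np.clip(z,0,0.6)/0.6*255).astype(np.uint8)
    cv2.imwrite(f"pics/{n}_z.png",cv2.applyColorMap(s,cv2.COLORMAP_JET))
im=C["top"][0]; cv2.imwrite("pics/topcrop.png",cv2.resize(im[110:290,220:430],None,fx=3.3,fy=3.3,interpolation=cv2.INTER_CUBIC))
im=C["side"][0]; cv2.imwrite("pics/sidecrop.png",cv2.resize(im[150:300,230:440],None,fx=3.7,fy=3.7,interpolation=cv2.INTER_CUBIC))
# obstacles map: max height on 5cm grid from both
A=np.concatenate([C[n][1].reshape(-1,3) for n in C]); A=A[~np.isnan(A[:,0])]
for x in np.arange(0.7,-0.05,-0.05):
    row=[]
    for y in np.arange(0.55,-0.75,-0.05):
        s=A[(abs(A[:,0]-x)<.025)&(abs(A[:,1]-y)<.025),2]; row.append("%3d"%(s.max()*100) if len(s) else "  .")
    print("%.2f"%x," ".join(row))
E
```

```text
[158 100  68] [109 145 158]
plate px ((381.749267578125, 171.505859375), (36.22042465209961, 91.70955657958984), 6.788975715637207) [[358.3454 214.8983]
 [369.1867 123.8317]
 [405.1531 128.1134]
 [394.3119 219.18  ]]
[[0.3945 0.1402 0.045 ]
 [0.5857 0.1145 0.045 ]
 [0.5761 0.0394 0.045 ]
 [0.3854 0.0671 0.045 ]] [0.0736 0.1929 0.0757 0.1927] [0.4854 0.0903 0.045 ]
0.70  32  33  34  36  37  38  39  41  42  42  42  42  29  29  29  29  29  28  22  15   3   .   .   .   .   .
0.65  42   .   0   0   0   0   0   0   0   0  45  46  46   0   0   0   8  21  21   .   .   .   .   .   .   .
0.60  49   .   0   0   0   0   0   0   0   5   5   0   0   0   0   0   0   0   .   4   5   0   .   .   .   .
0.55  50   .   0   0   4   5   4   0   4   4   5   0   0  11  11  37  40   5   2   4   2   0   .   .   .   .
0.50  49   .   0   0   4   7   4   0   4   4   5   0  13  12  12  51  50  10   2   2   2   .   .   .   .   .
0.45  49   .   0   0   4   9   0   0   4   5   4  14  14  13  13  12  12  10   5   5   5   .   .   .   .   .
0.40  48   .   0   0   0   4   0   0   5   5   4  14  14  14  13  13  13  13   
[... 202 characters left out ...]
0  15  14  14  14   4   4   .   .   .   .   .
0.25  45   .   0   0   2   1   1   2   2  32  40  51  54  43  51  51  15  15  10  10   .   .   .   .   .   .
0.20  44   .   0   0   1   1   1   1   2  32  43  51  54  42  51  51   .   .   .   .   .   .   .   .   .   .
0.15   .   .   0   1   1   1   0   0   0  30  38  40  31   .  17  16   .   .   .   .   .   .   .   .   .   .
0.10   .   .   0   0   0   0   0   0   0   0  32  33  31   0   .   .   .   .   .   .   .   .   .   .   .   .
0.05   .   .   0   0   0   0   0   0   0   1  32  33  31   1   0   0   0   .   .   .   .   .   .   .   .   .
-0.00   .   .   0   0   0   0   0   0   0   0   .   .  18   2   0   0   0   0   .   .   .   .   .   .   .   .
```

View pics/topcrop.png

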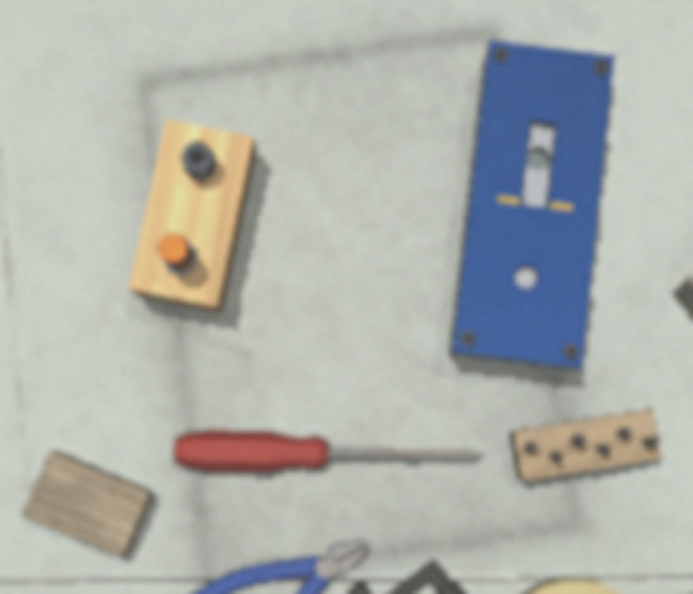

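View pics/sidecrop.png

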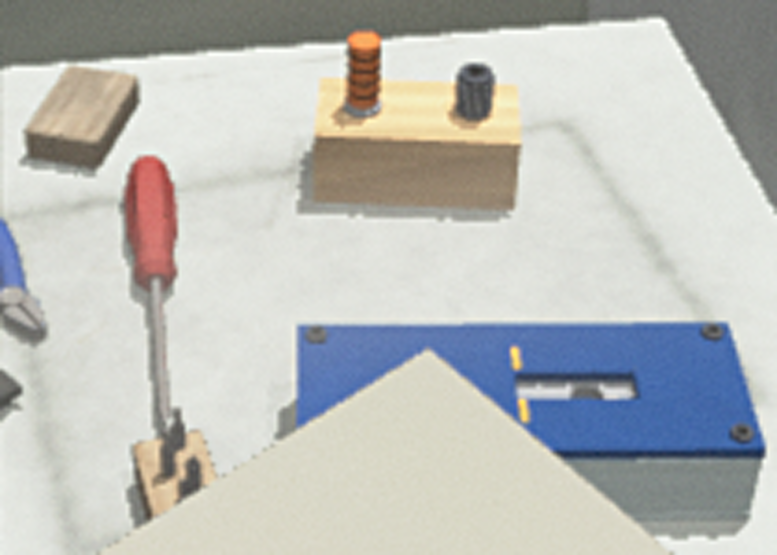

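```bash
python3 - <<'E'
from h import *
np.set_printoptions(precision=3,suppress=True)
C={}
for n in ["top","side"]:
    im=cv2.imread(f"pics/{n}0.png"); D=np.load(f"pics/{n}0.npy"); i=camera_info(n)
    C[n]=(im,cloud(i,D),i)
for n in C:
    A=C[n][1].reshape(-1,3); A=A[~np.isnan(A[:,0])]
    A=A[(A[:,0]>0.4)&(A[:,0]<0.68)&(A[:,1]<-0.03)&(A[:,1]>-0.5)]
    for z in np.arange(0.16,0.6,0.04):
        s=A[abs(A[:,2]-z)<.02]
        if len(s): print(n,"%.2f"%z,len(s),"x",s[:,0].min(),s[:,0].max(),"y",s[:,1].min(),s[:,1].max())
im,P,i=C["top"]; hsv=cv2.cvtColor(im,cv2.COLOR_BGR2HSV)
cr=lambda u,v:(220+u/3.3-.35,110+v/3.3-.35)
# plate refined: mask without saturation drop
h=hsv.astype(int)
m=((h[...,0]>100)&(h[...,0]<125)&(h[...,1]>95)).astype(np.uint8); m[:, :345]=0; m[:,415:]=0; m[235:]=0
c,_=cv2.findContours(m,cv2.RETR_EXTERNAL,cv2.CHAIN_APPROX_NONE); c=max(c,key=cv2.contourArea)
b=cv2.boxPoints(cv2.minAreaRect(c)); Q=plane(i,b,0.045); print("plate",Q,np.linalg.norm(Q-np.roll(Q,1,0),axis=1),Q.mean(0))
e=Q[1]-Q[0]; print("yaw",np.degrees(np.arctan2(e[1],e[0])))
for nm,u,v,z in [("boltm hole",526,278,.045),("marks L",508,200,.045),("marks R",562,207,.045),("slot far end",542,125,.045),("barhole",539,157,.037),("pin top",174,249,.089),("bolt top",200,160,.071),("sd tip",480,456,.004),("sand",88,504,.024)]:
    print(nm,plane(i,[cr(u,v)],z)[0], cr(u,v))
m=((h[...,0]>10)&(h[...,0]<30)&(h[...,1]>70)).astype(np.uint8); m[:,:255]=0;m[:,305:]=0;m[215:]=0;m[:140]=0
c,_=cv2.findContours(m,cv2.RETR_EXTERNAL,cv2.CHAIN_APPROX_NONE); c=max(c,key=cv2.contourArea)
b=cv2.boxPoints(cv2.minAreaRect(c)); Q=plane(i,b,0.045); print("stand",Q,np.linalg.norm(Q-np.roll(Q,1,0),axis=1),Q.mean(0))
E
```

```text
top 0.16 848 x 0.4015173450647932 0.6593823342123541 y -0.32080233515615364 -0.03031281003971209
top 0.20 873 x 0.5096525218517833 0.656467804251861 y -0.3333992321950713 -0.1987465674642137
top 0.24 797 x 0.5095542371891248 0.5687928380459832 y -0.25793164865580315 -0.1991279347080787
top 0.28 942 x 0.5096282716548047 0.5689390131084433 y -0.25778454789188493 -0.19877248799219094
top 0.32 1014 x 0.5095699055773084 0.5694012201051234 y -0.24945573345876676 -0.19894795605011506
top 0.36 744 x 0.509737832878522 0.5688185616510892 y -0.21664891572844758 -0.19821482777612875
side 0.16 487 x 0.4006432246545085 0.509720480770076 y -0.23887016250211668 -0.030150759144955186
side 0.20 1518 x 0.5068314701591674 0.5680850425838584 y -0.26190767299411666 -0.20216101274129242
side 0.24 3401 x 0.5066374178850863 0.5681170915036662 y -0.2621580638565314 -0.20207169781161244
side 0.28 4154 x 0.5066570309821302 0.568588064743573 y -0.2625795964895883 -0.20234074350466122
side 0.32 5102 x 0.5065804528312416 0.5684745214892354 y -0.2624134796530779 -0.2015949857509436
side 0.36 5570 x 0.50666307728350
[... 669 characters left out ...]
93.89242424242425)
marks L [0.487 0.107 0.045] (373.5893939393939, 170.25606060606063)
marks R [0.482 0.074 0.045] (389.9530303030303, 172.37727272727275)
slot far end [0.535 0.085 0.045] (383.8924242424242, 147.52878787878788)
barhole [0.516 0.086 0.037] (382.98333333333335, 157.22575757575757)
pin top [0.45  0.311 0.089] (272.3772727272727, 185.10454545454544)
bolt top [0.508 0.298 0.071] (280.2560606060606, 158.1348484848485)
sd tip [0.328 0.123 0.004] (365.1045454545455, 247.8318181818182)
sand [0.299 0.371 0.024] (246.31666666666666, 262.3772727272727)
stand [[0.43  0.344 0.045]
 [0.54  0.322 0.045]
 [0.527 0.265 0.045]
 [0.418 0.288 0.045]] [0.058 0.112 0.059 0.111] [0.479 0.305 0.045]
```

```bash
cat > rel.py <<'E'
import sys
from h import *
# usage: rel.py x y z yaw(deg of tool x) -> shift/turn in move units from measured pose
def rel(p,yaw):
    s=sense(); Rc=R.from_quat(s["tool_rot"])
    c,n=np.cos(np.radians(yaw)),np.sin(np.radians(yaw))
    Rt=R.from_matrix(np.array([[c,n,0],[n,-c,0],[0,0,-1]]))
    d=Rc.inv().apply(np.array(p)-s["tcp_pos"])/0.1
    a=(Rc.inv()*Rt).as_rotvec()/(2*np.pi)
    x=Rc.apply([1,0,0]); print("t %.2f tcp"%s["t"],s["tcp_pos"].round(4),"yaw %.2f"%np.degrees(np.arctan2(x[1],x[0])),"F",s["force"].round(1),"gap %.3f"%s["finger_gap"])
    print("shift",d.round(3),"turn",a.round(4))
if __name__=="__main__":
    v=list(map(float,sys.argv[1:])); rel(v[:3],v[3])
E
python3 rel.py 0.165 -0.50 0.28 30
```

```text
t 0.15 tcp [ 0.1929 -0.5939  0.2305] yaw 17.98 F [-0.5 -0.2  0.1] gap 1.001
shift [ 0.025 -0.98  -0.493] turn [-0.0003 -0.0001 -0.0334]
```

```bash
python3 -m inch '[[-1,[0,-0.3,-0.3],[0,0,-0.01]],[-1,[0,-0.65,-0.5],[0,0,-0.025]],[-1,[0.02,-0.98,-0.5],[0,0,-0.034]]]'; python3 rel.py 0.140 -0.385 0.28 38
```

```text
t: 0.45
tcp_pos: [0.1644, -0.5013, 0.2835]
tool_rot: [0.965, 0.262, -0.0, 0.003]
force: [0.2, -0.4, -0.3]
finger_gap: 0.999
t 0.45 tcp [ 0.1644 -0.5013  0.2835] yaw 30.38 F [ 0.2 -0.4 -0.3] gap 0.999
shift [ 0.378 -1.127  0.029] turn [ 0.0007  0.0004 -0.0212]
```

```bash
python3 -m inch '[[-1,[0.12,-0.35,0],[0,0,-0.008]],[-1,[0.25,-0.7,0],[0,0,-0.016]],[-1,[0.37,-0.99,0],[0,0,-0.022]]]'; python3 rel.py 0.240 -0.340 0.28 50
```

```text
t: 0.75
tcp_pos: [0.1464, -0.394, 0.281]
tool_rot: [0.945, 0.327, 0.0, -0.001]
force: [0.2, -0.1, -0.4]
finger_gap: 0.996
t 0.75 tcp [ 0.1464 -0.394   0.281 ] yaw 38.23 F [ 0.2 -0.1 -0.4] gap 0.996
shift [1.07  0.155 0.011] turn [-0.0002 -0.0001 -0.0327]
```

```bash
python3 -m inch '[[-1,[0.3,0.02,0],[0,0,-0.015]],[-1,[0.65,0.08,0],[0,0,-0.032]],[-1,[1.0,0.14,0],[0,0,-0.05]]]'; python3 rel.py 0.310 -0.275 0.28 74
```

```text
t: 1.05
tcp_pos: [0.2345, -0.3448, 0.2814]
tool_rot: [0.882, 0.472, 0.0, 0.0]
force: [0.4, -1.1, -0.0]
finger_gap: 0.998
t 1.05 tcp [ 0.2345 -0.3448  0.2814] yaw 56.30 F [ 0.4 -1.1 -0. ] gap 0.998
shift [1.    0.24  0.014] turn [ 0.      0.     -0.0492]
```

```bash
python3 rel.py 0.320 -0.270 0.28 76
```

```text
t 1.05 tcp [ 0.2345 -0.3448  0.2814] yaw 56.30 F [ 0.4 -1.1 -0. ] gap 0.998
shift [1.097 0.296 0.014] turn [ 0.      0.     -0.0547]
```

```bash
python3 -m inch '[[-1,[0.33,0.06,0],[0,0,-0.016]],[-1,[0.67,0.14,0],[0,0,-0.033]],[-1,[1.0,0.24,0],[0,0,-0.05]]]'; python3 rel.py 0.370 -0.190 0.28 92
```

```text
t: 1.35
tcp_pos: [0.3103, -0.2746, 0.2812]
tool_rot: [0.797, 0.604, 0.0, -0.0]
force: [0.3, -0.1, -0.7]
finger_gap: 1.004
t 1.35 tcp [ 0.3103 -0.2746  0.2812] yaw 74.38 F [ 0.3 -0.1 -0.7] gap 1.004
shift [0.976 0.347 0.013] turn [-0.     -0.0001 -0.049 ]
```

```bash
python3 -m inch '[[-1,[0.33,0.09,0],[0,0,-0.016]],[-1,[0.67,0.21,0],[0,0,-0.033]],[-1,[0.98,0.35,0],[0,0,-0.049]]]'; python3 rel.py 0.400 -0.09 0.28 110
```

```text
t: 1.65
tcp_pos: [0.3704, -0.1896, 0.2812]
tool_rot: [0.695, 0.719, 0.0, -0.0]
force: [1.0, -0.2, 0.1]
finger_gap: 1.003
t 1.65 tcp [ 0.3704 -0.1896  0.2812] yaw 92.02 F [ 1.  -0.2  0.1] gap 1.003
shift [0.985 0.331 0.012] turn [-0.0001 -0.0001 -0.0499]
```

```bash
python3 -m inch '[[-1,[0.33,0.09,0],[0,0,-0.016]],[-1,[0.67,0.2,0],[0,0,-0.033]],[-1,[0.98,0.33,0],[0,0,-0.05]]]'; python3 rel.py 0.420 0.02 0.28 128
```

```text
t: 1.95
tcp_pos: [0.3998, -0.0906, 0.2812]
tool_rot: [0.573, 0.819, -0.0, -0.0]
force: [0.2, -0.9, -0.8]
finger_gap: 0.999
t 1.95 tcp [ 0.3998 -0.0906  0.2812] yaw 110.04 F [ 0.2 -0.9 -0.8] gap 0.999
shift [0.97  0.569 0.012] turn [-0.0001 -0.0001 -0.0499]
```

```bash
python3 -m inch '[[-1,[0.33,0.16,0],[0,0,-0.016]],[-1,[0.67,0.35,0],[0,0,-0.033]],[-1,[0.97,0.57,0],[0,0,-0.05]]]'; python3 rel.py 0.45 0.11 0.28 150
```

```text
t: 2.25
tcp_pos: [0.4202, 0.02, 0.2812]
tool_rot: [0.438, 0.899, -0.0, -0.0]
force: [0.8, -0.2, -0.3]
finger_gap: 1.003
t 2.25 tcp [0.4202 0.02   0.2812] yaw 128.03 F [ 0.8 -0.2 -0.3] gap 1.003
shift [0.526 0.79  0.012] turn [-0.0001 -0.0001 -0.061 ]
```

```bash
python3 rel.py 0.51 0.085 0.28 160
```

```text
t 2.25 tcp [0.4202 0.02   0.2812] yaw 128.03 F [ 0.8 -0.2 -0.3] gap 1.003
shift [-0.041  1.108  0.011] turn [-0.0001 -0.0001 -0.0888]
```

```bash
python3 -m inch '[[-1,[0,0.33,0],[0,0,-0.02]],[-1,[0,0.67,0],[0,0,-0.044]],[-1,[0,1,0],[0,0,-0.067]],[-1,[0,1,0],[0,0,-0.089]],[-1,[0,1,0],[0,0,-0.089]]]'; python3 - <<'E'
from h import *
i=camera_info("wrist"); p,d=snapshot("wrist"); cv2.imwrite("pics/w1.png",p); np.save("pics/w1.npy",d); np.savez("pics/w1i.npz",**i); print(i, sense()["tcp_pos"])
E
```

```text
t: 2.75
tcp_pos: [0.5001, 0.0801, 0.2808]
tool_rot: [0.175, 0.985, -0.0, -0.001]
force: [-1.1, 0.2, -0.4]
finger_gap: 0.998
{'K': array([[293.42139913,   0.        , 322.41087041],
       [  0.        , 293.42139913, 198.28593879],
       [  0.        ,   0.        ,   1.        ]]), 'origin': array([0.43597629, 0.10386326, 0.4233748 ]), 'orientation': array([0.8120226 , 0.56761127, 0.07788168, 0.11122583])} [0.49949759 0.079748   0.28081504]
```

View pics/w1.png

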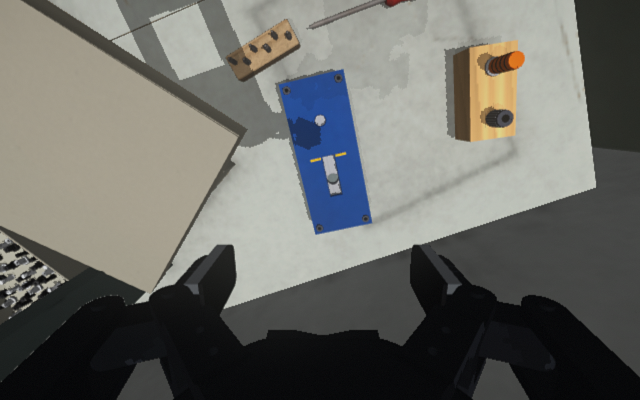

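The wrist view shows the bolt hole at about (320,120), the yellow marks at (316,160) and (340,154), the bar's pin hole in the slot at about (333,178), the pin at (514,59) and the bolt at (503,118). I'll refine these with masks.

```bash
python3 - <<'E'
from h import *
np.set_printoptions(precision=4,suppress=True)
im=cv2.imread("pics/w1.png"); i=dict(np.load("pics/w1i.npz")); h=cv2.cvtColor(im,cv2.COLOR_BGR2HSV).astype(int)
blue=((h[...,0]>105)&(h[...,0]<125)&(h[...,1]>150)).astype(np.uint8)
c,_=cv2.findContours(blue,cv2.RETR_EXTERNAL,cv2.CHAIN_APPROX_NONE); c=max(c,key=cv2.contourArea)
hull=cv2.convexHull(c); b=cv2.boxPoints(cv2.minAreaRect(hull)); 
Q=plane(i,hull[:,0,:],0.045)[:,:2].astype(np.float32); r=cv2.minAreaRect(Q); print("plate world",r)
fill=np.zeros_like(blue); cv2.drawContours(fill,[hull],-1,1,-1)
# non blue light regions in plate
lt=(fill==1)&(h[...,1]<90)&(h[...,2]>100)
n,lab,st,ce=cv2.connectedComponentsWithStats(lt.astype(np.uint8))
for k in range(1,n):
    if st[k,4]>15: print("light",st[k],ce[k],plane(i,[ce[k]],.045)[0])
ye=(fill==1)&(h[...,0]>15)&(h[...,0]<35)&(h[...,1]>120)
n,lab,st,ce=cv2.connectedComponentsWithStats(ye.astype(np.uint8))
for k in range(1,n):
    if st[k,4]>5: print("yellow",st[k],ce[k],plane(i,[ce[k]],.045)[0])
cv2.imwrite("pics/w1c.png",cv2.resize(im[60:240,270:380],None,fx=3.3,fy=3.3,interpolation=cv2.INTER_CUBIC))
cv2.imwrite("pics/w1d.png",cv2.resize(im[30:150,440:540],None,fx=5,fy=5,interpolation=cv2.INTER_CUBIC))
D=np.load("pics/w1.npy"); P=cloud(i,D)
for uv in [(516,60),(503,118),(480,90),(333,178),(330,165),(325,140),(320,120)]: print(uv,P[uv[1],uv[0]])
E
```

```text
plate world ((0.4862738251686096, 0.09276607632637024), (0.07875720411539078, 0.19832481443881989), 82.37834930419922)
light [315 115  11  11  95] [319.5684 119.7684] [0.4387 0.0992 0.045 ]
light [322 155  16  27 306] [330.0359 167.7026] [0.4999 0.0911 0.045 ]
light [328 180  14  14 123] [334.2195 187.4634] [0.5267 0.0874 0.045 ]
yellow [336 153  10   3  20] [340.25 153.95] [0.4876 0.1095 0.045 ]
yellow [311 158  10   4  22] [315.4545 159.4091] [0.4832 0.0771 0.045 ]
(516, 60) [0.4523 0.3142 0.0879]
(503, 118) [0.5095 0.2995 0.0715]
(480, 90) [0.4728 0.2941 0.0452]
(333, 178) [0.5224 0.0887 0.0045]
(330, 165) [0.4977 0.0921 0.0378]
(325, 140) [0.4643 0.0971 0.0446]
(320, 120) [0.4392 0.0995 0.0374]
```

View pics/w1c.png

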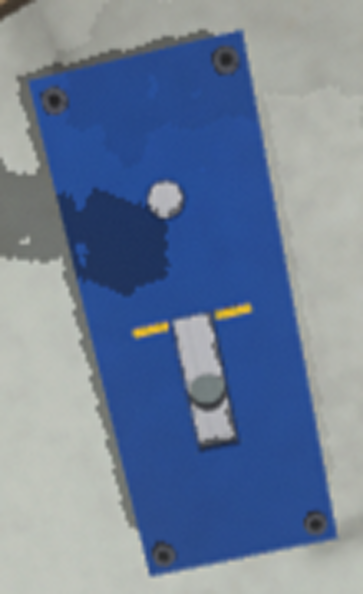

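View pics/w1d.png

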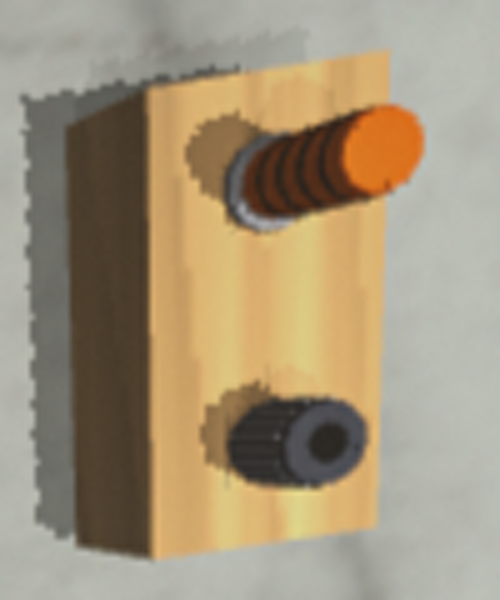

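```bash
python3 - <<'E'
from h import *
np.set_printoptions(precision=4,suppress=True)
im=cv2.imread("pics/w1.png"); i=dict(np.load("pics/w1i.npz"))
w=lambda u,v,z,ox,oy,f: plane(i,[(ox+(u+.5)/f-.5,oy+(v+.5)/f-.5)],z)[0]
c=np.array([.4863,.0928]); e=np.array([.9912,-.1323]); nrm=np.array([.1323,.9912])
for p in [(208,390),(208,372),(208,408)]:
    q=w(*p,.037,270,60,3.3)[:2]-c; print("barhole mount xy",q@e,q@nrm)
for p in [(192,318),(220,443)]:
    q=w(*p,.045,270,60,3.3)[:2]-c; print("slot ends",q@e,q@nrm)
print("pin top",w(384,149,.089,440,30,5),"bolt top",w(327,441,.071,440,30,5), "bolt socket px")
print("collar ctr(top z .049)",w(272,181,.049,440,30,5))
print("bolt base", w(266,444,.045,440,30,5))
E
```

```text
barhole mount xy 0.029226802084103918 0.000657714456392758
barhole mount xy 0.021974798167121338 0.002192338090530117
barhole mount xy 0.03655306491594087 -0.0008926233840640778
slot ends -0.0017729844822645024 0.0005618467401443343
slot ends 0.049944771350480914 0.000951696800023048
pin top [0.4518 0.314  0.089 ] bolt top [0.5102 0.302  0.071 ] bolt socket px
collar ctr(top z .049) [0.4516 0.3132 0.049 ]
bolt base [0.5112 0.3022 0.045 ]
```

```bash
python3 rel.py 0.480 0.165 0.22 172.4;python3 rel.py 0.4517 0.3138 0.13 172.4
```

```text
t 2.80 tcp [0.4995 0.0797 0.2808] yaw 159.70 F [-0.  -0.1 -0.6] gap 1.000
shift [0.478 0.732 0.608] turn [-0.0001 -0.0002 -0.0353]
t 2.80 tcp [0.4995 0.0797 0.2808] yaw 159.70 F [-0.  -0.1 -0.6] gap 1.000
shift [1.258 2.03  1.509] turn [-0.0001 -0.0002 -0.0353]
```

```bash
python3 -m inch '[[-1,[0.2,0.33,0.2],[0,0,-0.018]],[-1,[0.4,0.67,0.4],[0,0,-0.0353]],[-1,[0.6,0.98,0.6],[0,0,-0.0353]],[-1,[0.6,0.98,0.6],[0,0,-0.0353]]]'; python3 rel.py 0.4517 0.3138 0.13 172.4
```

```text
t: 3.2
tcp_pos: [0.4733, 0.1944, 0.2188]
tool_rot: [0.065, 0.998, -0.0, -0.004]
force: [-0.8, 0.6, -0.6]
finger_gap: 0.997
t 3.20 tcp [0.4733 0.1944 0.2188] yaw 172.56 F [-0.8  0.6 -0.6] gap 0.997
shift [0.363 1.157 0.89 ] turn [-0.0001 -0.0012  0.0004]
```

```bash
python3 -m inch '[[-1,[0.12,0.33,0.2],[0,0,0]],[-1,[0.24,0.67,0.4],[0,0,0]],[-1,[0.36,1,0.6],[0,0,0]],[-1,[0.36,1,0.6],[0,0,0]]]'; python3 rel.py 0.4517 0.3138 0.053 172.4
```

```text
t: 3.6
tcp_pos: [0.4523, 0.2973, 0.1594]
tool_rot: [0.065, 0.998, -0.001, -0.002]
force: [-0.3, -0.7, -0.0]
finger_gap: 1.001
t 3.60 tcp [0.4523 0.2973 0.1594] yaw 172.56 F [-0.3 -0.7 -0. ] gap 1.001
shift [0.023 0.164 1.064] turn [-0.0002 -0.0007  0.0004]
```

```bash
python3 -m inch '[[-1,[0.02,0.16,0.2],[0,0,0]],[-1,[0.02,0.16,0.5],[0,0,0]],[-1,[0.02,0.16,0.8],[0,0,0]],[-1,[0.02,0.16,1],[0,0,0]],[-1,[0.02,0.16,1],[0,0,0]]]' 40; python3 - <<'E'
from h import *
p,d=snapshot("side"); cv2.imwrite("pics/s2.png",cv2.resize(p[100:260,230:430],None,fx=4,fy=3.7))
p,d=snapshot("wrist"); cv2.imwrite("pics/w2.png",p)
E
python3 rel.py 0.4517 0.3138 0.053 172.4
```

```text
t: 4.1
tcp_pos: [0.4539, 0.3099, 0.0597]
tool_rot: [0.067, 0.998, -0.001, -0.002]
force: [-0.5, -1.1, 0.1]
finger_gap: 1.002
t 4.20 tcp [0.4557 0.3112 0.0621] yaw 172.40 F [-0.   0.6 -0.5] gap 1.003
shift [0.043 0.021 0.091] turn [ 0.      0.0001 -0.    ]
```

View pics/s2.png

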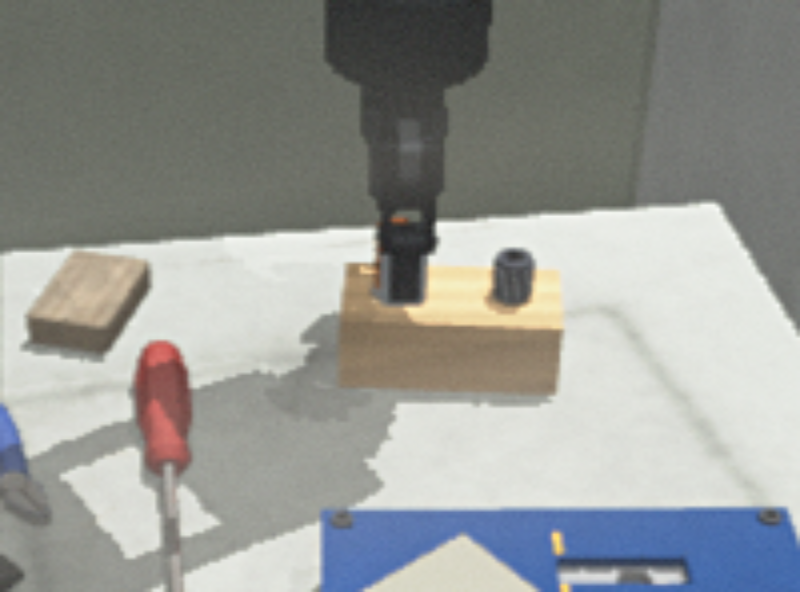

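View pics/w2.png

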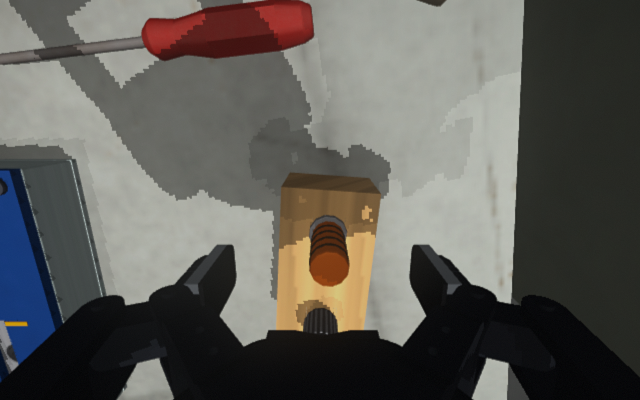

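The pin (329,268) stands between the fingers, which are 4 mm from centre along x. I'll correct that and close.

```bash
python3 -m inch '[[-1,[0.04,0.02,0.09],[0,0,0]],[-1,[0.04,0.02,0.09],[0,0,0]],[0.3,[0.04,0.02,0.09],[0,0,0]],[1,[0.04,0.02,0.09],[0,0,0]],[1,[0.04,0.02,0.09],[0,0,0]],[1,[0.04,0.02,0.09],[0,0,0]],[1,[0.04,0.02,0.09],[0,0,0]],[1,[0.04,0.02,0.09],[0,0,0]]]' 60; python3 rel.py 0.4517 0.3138 0.053 172.4
```

```text
t: 5.0
tcp_pos: [0.4512, 0.3147, 0.0526]
tool_rot: [0.065, 0.998, 0.0, 0.0]
force: [-0.8, -0.5, 4.1]
finger_gap: 0.196
t 5.00 tcp [0.4512 0.3147 0.0526] yaw 172.53 F [-0.8 -0.5  4.1] gap 0.196
shift [-0.006 -0.008 -0.004] turn [0.     0.     0.0004]
```

```bash
python3 -m inch '[[1,[0,0,-0.05],[0,0,0]],[1,[0,0,-0.15],[0,0,0]],[1,[0,0,-0.35],[0,0,0]],[1,[0,0,-0.6],[0,0,0]],[1,[0,0,-0.85],[0,0,0]],[1,[0,0,-1],[0,0,0]],[1,[0,0,-1],[0,0,0]],[1,[0,0,-1],[0,0,0]]]'; python3 rel.py 0.5152 0.0889 0.15 172.4;  python3 - <<'E'
from h import *
s=sense(); i=camera_info("wrist"); p,d=snapshot("wrist"); cv2.imwrite("pics/w3.png",p[200:400,200:440])
p2,d=snapshot("side"); cv2.imwrite("pics/s3.png",cv2.resize(p2[60:220,230:430],None,fx=4,fy=3.7))
E
```

```text
t: 5.8
tcp_pos: [0.451, 0.3146, 0.1526]
tool_rot: [0.065, 0.998, 0.0, 0.0]
force: [-0.7, 0.2, -1.8]
finger_gap: 0.193
t 5.80 tcp [0.451  0.3146 0.1526] yaw 172.53 F [-0.7  0.2 -1.8] gap 0.193
shift [-0.93  -2.154  0.026] turn [0.     0.0001 0.0004]
```

View pics/w3.png

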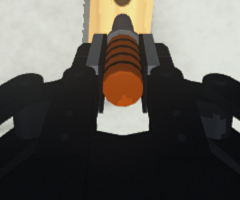

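View pics/s3.png

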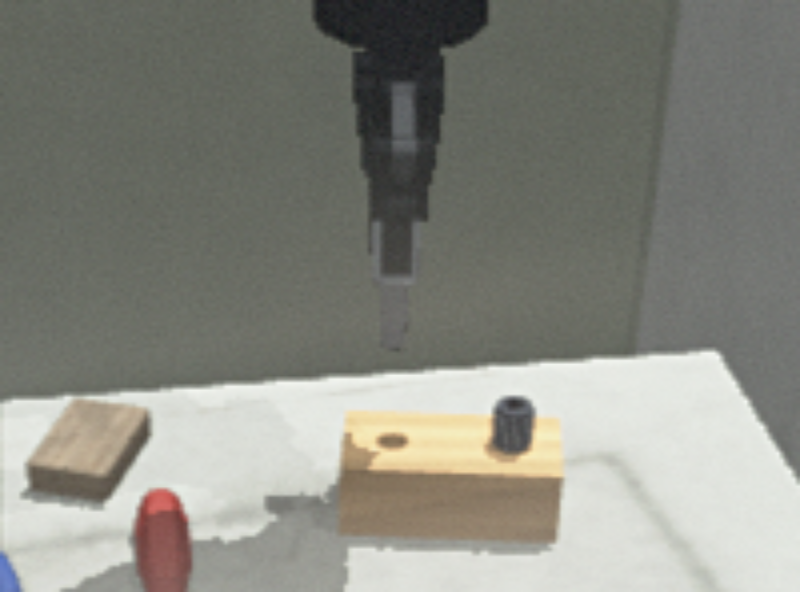

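```bash
python3 - <<'E'
from h import *
i=camera_info("wrist"); s=sense(); im=cv2.imread("pics/w3.png"); h=cv2.cvtColor(im,cv2.COLOR_BGR2HSV).astype(int)
m=((h[...,0]<15)&(h[...,1]>150)&(h[...,2]>150)).astype(np.uint8); n,l,st,ce=cv2.connectedComponentsWithStats(m); k=1+st[1:,4].argmax(); print(st[k],ce[k])
q=plane(i,[ce[k]+[200,200]],s["tcp_pos"][2]-.0076+.044)[0]; print(q, R.from_quat(s["tool_rot"]).inv().apply(q-s["tcp_pos"]))
E
```

```text
[ 103   71   39   35 1069] [122.3292797  88.3554724]
[0.4502147  0.31459555 0.18785338] [ 0.00019077  0.00029724 -0.03640005]
```

```bash
python3 -m inch '[[1,[-0.1,-0.25,0],[0,0,0]],[1,[-0.3,-0.6,0],[0,0,0]],[1,[-0.47,-1,0],[0,0,0]],[1,[-0.47,-1,0],[0,0,0]]]'; python3 -m inch '[[1,[-0.2,-0.4,0.1],[0,0,0]],[1,[-0.4,-0.8,0.1],[0,0,0]],[1,[-0.46,-1,0.1],[0,0,0]],[1,[-0.46,-1,0.1],[0,0,0]],[1,[-0.46,-1,0.1],[0,0,0]]]';python3 rel.py 0.5152 0.0889 0.10 172.4
```

```text
t: 6.3
tcp_pos: [0.4858, 0.2052, 0.1511]
tool_rot: [0.068, 0.998, -0.001, -0.001]
force: [0.4, -0.5, -1.4]
finger_gap: 0.195
t: 6.8
tcp_pos: [0.5165, 0.1045, 0.1415]
tool_rot: [0.066, 0.998, 0.0, -0.001]
force: [0.3, 0.8, -0.8]
finger_gap: 0.191
t 6.80 tcp [0.5165 0.1045 0.1415] yaw 172.46 F [ 0.3  0.8 -0.8] gap 0.191
shift [-0.008 -0.157  0.415] turn [ 0.0001 -0.0004  0.0002]
```

```bash
python3 -m inch '[[1,[0,-0.16,0.1],[0,0,0]],[1,[0,-0.16,0.3],[0,0,0]],[1,[0,-0.16,0.42],[0,0,0]],[1,[0,-0.16,0.42],[0,0,0]],[1,[0,-0.16,0.42],[0,0,0]]]'; python3 rel.py 0.5152 0.0889 0.098 172.4; python3 - <<'E'
from h import *
p,d=snapshot("side"); cv2.imwrite("pics/s4.png",cv2.resize(p[150:300,300:450],None,fx=4,fy=4))
p,d=snapshot("top"); cv2.imwrite("pics/t4.png",cv2.resize(p[100:240,330:470],None,fx=4,fy=4))
p,d=snapshot("wrist"); cv2.imwrite("pics/w4.png",p)
E
```

```text
t: 7.3
tcp_pos: [0.5149, 0.0893, 0.1001]
tool_rot: [0.064, 0.998, 0.0, -0.0]
force: [0.4, -0.2, -1.6]
finger_gap: 0.197
t 7.30 tcp [0.5149 0.0893 0.1001] yaw 172.61 F [ 0.4 -0.2 -1.6] gap 0.197
shift [-0.004 -0.004  0.021] turn [ 0.     -0.0001  0.0006]
```

View pics/s4.png

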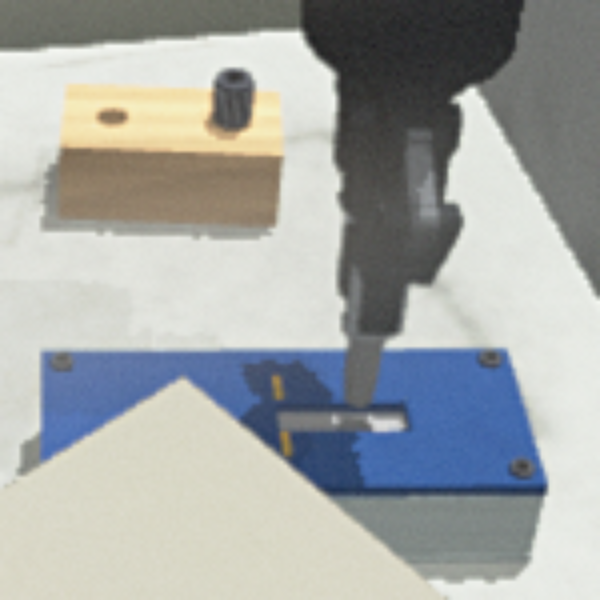

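View pics/w4.png

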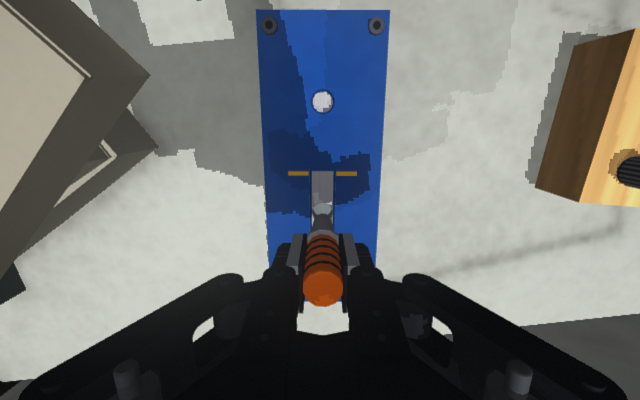

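```bash
python3 - <<'E'
from h import *
im=cv2.imread("pics/w4.png"); cv2.imwrite("pics/w4c.png",cv2.resize(im[80:250,270:380],None,fx=3.5,fy=3.5,interpolation=cv2.INTER_CUBIC))
i=camera_info("wrist"); s=sense()
c=np.array([.4863,.0928]); e=np.array([.9912,-.1323]); nrm=np.array([.1323,.9912])
f=lambda uv,z:((plane(i,[uv],z)[0][:2]-c)@np.c_[e,nrm]).round(4)
print("bolt hole",f((322.5,101.5),.045),"marks",f((298,173.3),.045),f((346,173.3),.045),"tcp",((s["tcp_pos"][:2]-c)@np.c_[e,nrm]).round(4))
for v in range(196,216,2): print(v,f((322,v),.037),im[v,322])
E
```

```text
bolt hole [-0.0476  0.0001] marks [-0.0007 -0.0165] [-0.0008  0.0164] tcp [ 0.0297 -0.0001]
196 [ 0.0176 -0.    ] [100  95  95]
198 [ 0.0191 -0.    ] [98 94 94]
200 [ 0.0206 -0.    ] [102  97  96]
202 [ 0.0221 -0.    ] [103 100  97]
204 [0.0237 0.    ] [133 133 123]
206 [0.0252 0.    ] [132 132 122]
208 [0.0268 0.    ] [131 131 121]
210 [0.0283 0.    ] [132 132 121]
212 [0.0299 0.    ] [126 127 116]
214 [0.0314 0.    ] [60 56 54]
```

View pics/w4c.png

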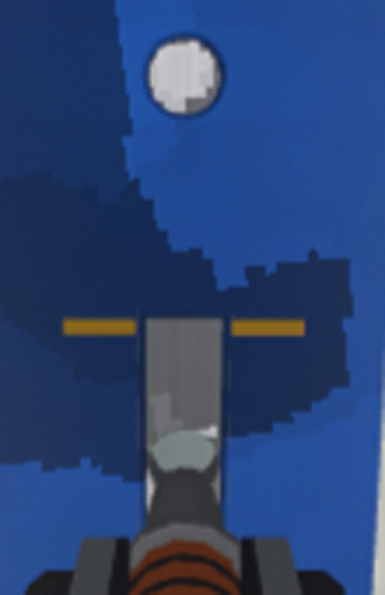

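```bash
python3 -m inch '[[1,[0,-0.002,0.05],[0,0,0]],[1,[0,-0.002,0.1],[0,0,0]],[1,[0,-0.002,0.15],[0,0,0]],[1,[0,-0.002,0.15],[0,0,0]],[1,[0,-0.002,0.15],[0,0,0]]]'; python3 rel.py 0.5152 0.0889 0.0826 172.4; python3 -m inch '[[1,[0,0,0.02],[0,0,0]],[1,[0,0,0.03],[0,0,0]]]';python3 -m inch '[[1,[0,0,0.01],[0,0,0]],[1,[0,0,0.02],[0,0,0]],[1,[0,0,0.02],[0,0,0]]]'; python3 rel.py 0.5152 0.0889 0.0826 172.4
```

```text
t: 7.95
tcp_pos: [0.515, 0.0881, 0.085]
tool_rot: [0.065, 0.998, 0.0, -0.0]
force: [-0.4, 0.1, -0.6]
finger_gap: 0.194
t 7.95 tcp [0.515  0.0881 0.085 ] yaw 172.52 F [-0.4  0.1 -0.6] gap 0.194
shift [-0.001  0.008  0.024] turn [-0.     -0.0001  0.0003]
t: 8.15
tcp_pos: [0.5153, 0.0881, 0.0822]
tool_rot: [0.065, 0.998, 0.0, 0.0]
force: [0.8, 0.4, -1.4]
finger_gap: 0.193
t: 8.45
tcp_pos: [0.5151, 0.0882, 0.0802]
tool_rot: [0.065, 0.998, 0.0, -0.0]
force: [-0.0, -0.0, -1.8]
finger_gap: 0.192
t 8.45 tcp [0.5151 0.0882 0.0802] yaw 172.53 F [-0.  -0.  -1.8] gap 0.192
shift [ 0.     0.007 -0.024] turn [-0.     -0.      0.0004]
```

```bash
python3 -m inch '[[1,[0,0.004,0.02],[0,0,0]],[1,[0,0.004,0.04],[0,0,0]],[1,[0,0.004,0.04],[0,0,0]]]';python3 -m inch '[[1,[0,0,0.02],[0,0,0]],[1,[0,0,0.04],[0,0,0]],[1,[0,0,0.04],[0,0,0]]]'; python3 rel.py 0.5152 0.0889 0.0526 172.4
```

```text
t: 8.75
tcp_pos: [0.515, 0.0886, 0.076]
tool_rot: [0.065, 0.998, -0.0, -0.0]
force: [0.3, 0.4, -0.2]
finger_gap: 0.192
t: 9.05
tcp_pos: [0.515, 0.0885, 0.072]
tool_rot: [0.065, 0.998, 0.0, -0.0]
force: [0.4, -0.1, -0.7]
finger_gap: 0.195
t 9.05 tcp [0.515  0.0885 0.072 ] yaw 172.52 F [ 0.4 -0.1 -0.7] gap 0.195
shift [-0.001  0.004  0.194] turn [-0.     -0.0001  0.0003]
```

In the hole: the tip is 10 mm below the bar's top with no force. I'll keep going down.

```bash
python3 -m inch '[[1,[0,0,0.03],[0,0,0]],[1,[0,0,0.06],[0,0,0]],[1,[0,0,0.06],[0,0,0]]]';python3 -m inch '[[1,[0,0,0.03],[0,0,0]],[1,[0,0,0.06],[0,0,0]],[1,[0,0,0.06],[0,0,0]]]'; python3 rel.py 0.5152 0.0889 0.0526 172.4;python3 -m inch '[[1,[0,0,0.02],[0,0,0]],[1,[0,0,0.04],[0,0,0]],[1,[0,0,0.04],[0,0,0]]]';python3 rel.py 0.5152 0.0889 0.0526 172.4
```

```text
t: 9.35
tcp_pos: [0.5149, 0.0885, 0.0658]
tool_rot: [0.065, 0.998, -0.0, -0.0]
force: [-0.8, -0.1, -1.4]
finger_gap: 0.198
t: 9.65
tcp_pos: [0.515, 0.0886, 0.0599]
tool_rot: [0.065, 0.998, -0.0, -0.0]
force: [0.3, 0.2, -1.3]
finger_gap: 0.198
t 9.65 tcp [0.515  0.0886 0.0599] yaw 172.52 F [ 0.3  0.2 -1.3] gap 0.198
shift [-0.002  0.004  0.073] turn [-0.     -0.0001  0.0003]
t: 9.95
tcp_pos: [0.5151, 0.0885, 0.0561]
tool_rot: [0.065, 0.998, -0.0, -0.0]
force: [-0.6, 0.1, -0.8]
finger_gap: 0.199
t 9.95 tcp [0.5151 0.0885 0.0561] yaw 172.53 F [-0.6  0.1 -0.8] gap 0.199
shift [-0.     0.004  0.035] turn [-0.     -0.0001  0.0004]
```

```bash
python3 -m inch '[[1,[0,0,0.01],[0,0,0]],[1,[0,0,0.02],[0,0,0]],[1,[0,0,0.03],[0,0,0]],[1,[0,0,0.03],[0,0,0]]]'; python3 -m inch '[[1,[0,0,0.005],[0,0,0]],[1,[0,0,0.01],[0,0,0]],[1,[0,0,0.01],[0,0,0]]]';
```

```text
t: 10.35
tcp_pos: [0.5152, 0.0886, 0.0532]
tool_rot: [0.065, 0.998, 0.0, -0.0]
force: [-0.5, 0.2, -0.5]
finger_gap: 0.195
t: 10.65
tcp_pos: [0.5153, 0.0886, 0.0526]
tool_rot: [0.065, 0.998, 0.0, 0.0]
force: [-0.6, 0.5, 1.6]
finger_gap: 0.195
```

```bash
python3 -m inch '[[1,[0.01,0.002,0.003],[0,0,0]],[1,[0.03,0.002,0.003],[0,0,0]],[1,[0.05,0.002,0.003],[0,0,0]],[1,[0.07,0.002,0.003],[0,0,0]]]'; python3 -m inch '[[1,[0.02,0,0],[0,0,0]],[1,[0.04,0,0],[0,0,0]],[1,[0.06,0,0],[0,0,0]],[1,[0.08,0,0],[0,0,0]]]';python3 rel.py 0.4913 0.0921 0.0526 172.4
```

```text
t: 11.05
tcp_pos: [0.5124, 0.0891, 0.0526]
tool_rot: [0.065, 0.998, -0.0, 0.004]
force: [7.0, -2.1, 0.0]
finger_gap: 0.193
t: 11.45
tcp_pos: [0.5046, 0.0902, 0.0526]
tool_rot: [0.065, 0.998, -0.0, 0.005]
force: [5.7, -2.5, -1.0]
finger_gap: 0.193
t 11.45 tcp [0.5046 0.0902 0.0526] yaw 172.53 F [ 5.7 -2.5 -1. ] gap 0.193
shift [ 0.134  0.002 -0.001] turn [0.0001 0.0015 0.0003]
```

```bash
python3 -m inch '[[1,[0.02,-0.002,0],[0,0,0]],[1,[0.04,-0.003,0],[0,0,0]],[1,[0.06,-0.003,0],[0,0,0]],[1,[0.08,-0.003,0],[0,0,0]],[1,[0.1,-0.003,0],[0,0,0]],[1,[0.1,-0.003,0],[0,0,0]]]';python3 rel.py 0.4913 0.0921 0.0526 172.4
```

```text
t: 12.05
tcp_pos: [0.4943, 0.0915, 0.0526]
tool_rot: [0.065, 0.998, 0.0, 0.004]
force: [4.9, 0.1, 0.9]
finger_gap: 0.195
t 12.05 tcp [0.4943 0.0915 0.0526] yaw 172.51 F [4.9 0.1 0.9] gap 0.195
shift [0.03  0.002 0.   ] turn [0.0001 0.0013 0.0003]
```

```bash
for k in 1 2 3; do python3 -m inch '[[1,[0.006,0,0],[0,0,0]],[1,[0.012,0,0],[0,0,0]],[1,[0.012,0,0],[0,0,0]]]'|grep -E "tcp|force"; done
```

```text
tcp_pos: [0.4935, 0.0916, 0.0526]
force: [7.4, -1.4, -0.3]
tcp_pos: [0.4926, 0.0917, 0.0527]
force: [5.6, -1.0, -0.1]
tcp_pos: [0.4918, 0.0918, 0.0527]
force: [6.4, -0.5, -0.8]
```

```bash
for k in 1 2; do python3 -m inch '[[1,[0.005,0,0],[0,0,0]],[1,[0.01,0,0],[0,0,0]],[1,[0.01,0,0],[0,0,0]]]'|grep -E "tcp|force"; done; python3 rel.py 0.4913 0.0921 0.0526 172.4
```

```text
tcp_pos: [0.4911, 0.0919, 0.0527]
force: [6.9, -1.0, -1.0]
tcp_pos: [0.4902, 0.0921, 0.0527]
force: [7.8, -0.7, 0.4]
t 13.55 tcp [0.4902 0.0921 0.0527] yaw 172.51 F [ 7.8 -0.7  0.4] gap 0.196
shift [-0.011  0.002  0.001] turn [0.0002 0.0018 0.0003]
```

```bash
for k in 1 2; do python3 -m inch '[[1,[0.004,0,0],[0,0,0]],[1,[0.008,0,0],[0,0,0]],[1,[0.008,0,0],[0,0,0]]]'|grep -E "tcp|force|rot"; done; python3 - <<'E'
from h import *
i=camera_info("wrist");p,d=snapshot("wrist"); cv2.imwrite("pics/w5.png",p)
p,d=snapshot("side"); cv2.imwrite("pics/s5.png",cv2.resize(p[180:300,320:450],None,fx=5,fy=5,interpolation=cv2.INTER_CUBIC))
c=np.array([.4863,.0928]); e=np.array([.9912,-.1323]);print((sense()["tcp_pos"][:2]-c)@e)
E
```

```text
tcp_pos: [0.4897, 0.0921, 0.0527]
tool_rot: [0.065, 0.998, 0.0, 0.006]
force: [7.5, -1.2, -1.6]
tcp_pos: [0.4896, 0.0921, 0.0528]
tool_rot: [0.065, 0.998, 0.0, 0.007]
force: [8.2, -1.4, -1.1]
0.0033269555896857754
```

View pics/w5.png

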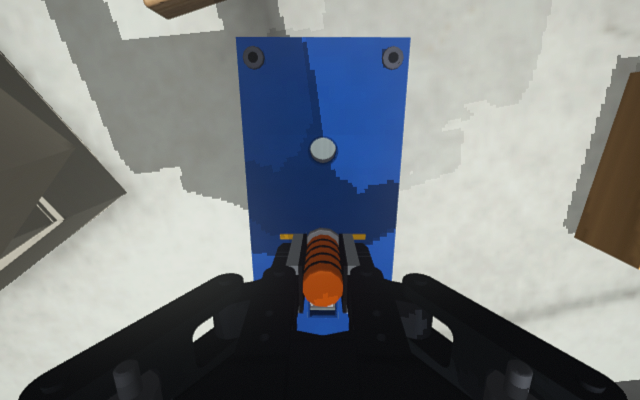

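View pics/s5.png

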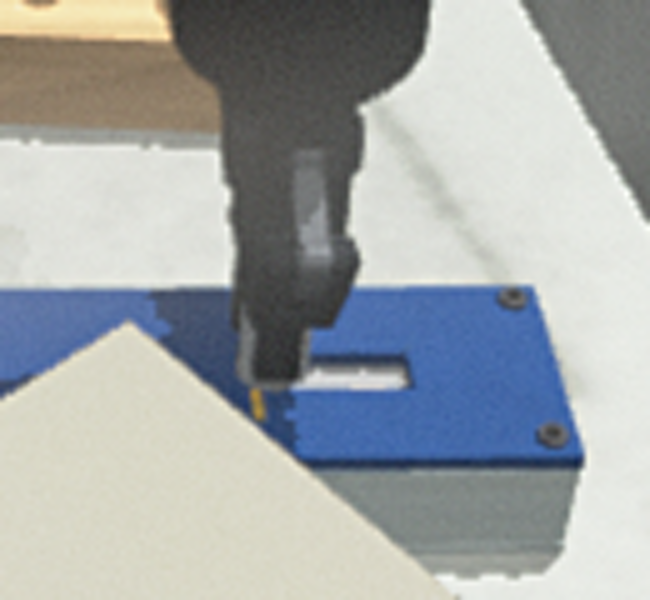

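```bash
for k in 1 2; do python3 -m inch '[[1,[0.005,0,0],[0,0,0]],[1,[0.01,0,0],[0,0,0]],[1,[0.01,0,0],[0,0,0]]]'|grep -E "tcp|force|rot"; done; python3 - <<'E'
from h import *
i=camera_info("wrist");p,d=snapshot("wrist"); cv2.imwrite("pics/w6.png",cv2.resize(p[120:320,260:390],None,fx=3,fy=3,interpolation=cv2.INTER_CUBIC))
c=np.array([.4863,.0928]); e=np.array([.9912,-.1323]);print((sense()["tcp_pos"][:2]-c)@e)
E
```

```text
tcp_pos: [0.4894, 0.0922, 0.0528]
tool_rot: [0.065, 0.998, 0.0, 0.008]
force: [8.5, -1.6, -2.7]
tcp_pos: [0.4893, 0.0922, 0.0528]
tool_rot: [0.065, 0.998, 0.0, 0.008]
force: [10.8, -2.2, -5.0]
0.003059092733670894
```

View pics/w6.png

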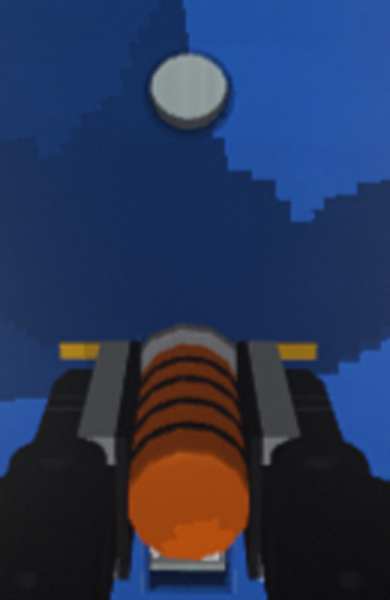

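```bash
python3 -m inch '[[1,[-0.01,0,0],[0,0,0]],[1,[-0.02,0,0],[0,0,0]],[1,[-0.02,0,0],[0,0,0]]]'|grep -E "tcp|force|rot"; python3 -m inch '[[1,[-0.005,0,0],[0,0,0]],[1,[-0.01,0,0],[0,0,0]],[1,[-0.01,0,0],[0,0,0]]]'|grep -E "tcp|force|rot"
```

```text
tcp_pos: [0.4895, 0.0922, 0.0527]
tool_rot: [0.065, 0.998, 0.0, 0.006]
force: [7.3, -1.5, -2.6]
tcp_pos: [0.4896, 0.0922, 0.0527]
tool_rot: [0.065, 0.998, 0.0, 0.006]
force: [6.5, -1.3, 0.2]
```

```bash
python3 -m inch '[[1,[-0.01,0,0],[0,0,0]],[1,[-0.02,0,0],[0,0,0]],[1,[-0.02,0,0],[0,0,0]]]'|grep -E "tcp|force|rot";python3 -m inch '[[1,[-0.01,0,0],[0,0,0]],[1,[-0.01,0,0],[0,0,0]]]'|grep -E "tcp|force|rot"
```

```text
tcp_pos: [0.4897, 0.0921, 0.0527]
tool_rot: [0.065, 0.998, 0.0, 0.004]
force: [6.4, 0.3, 1.8]
tcp_pos: [0.4897, 0.0921, 0.0526]
tool_rot: [0.065, 0.998, 0.0, 0.003]
force: [5.4, 0.5, 4.2]
```

```bash
python3 -m inch '[[1,[-0.01,0,0],[0,0,0]],[1,[-0.01,0,0],[0,0,0]]]'|grep -E "tcp|force|rot"; python3 -m inch '[[0.3,[0,0,0],[0,0,0]],[0,[0,0,0],[0,0,0]],[-0.5,[0,0,0],[0,0,0]],[-1,[0,0,0],[0,0,0]],[-1,[0,0,0],[0,0,0]],[-1,[0,0,0],[0,0,0]]]';python3 rel.py 0.4913 0.0921 0.0526 172.4; python3 - <<'E'
from h import *
p,d=snapshot("wrist"); cv2.imwrite("pics/w7.png",p)
i=camera_info("wrist");np.savez("pics/w7i.npz",**i)
E
```

```text
tcp_pos: [0.4897, 0.0921, 0.0526]
tool_rot: [0.065, 0.998, 0.0, 0.002]
force: [5.5, 0.1, 5.8]
t: 16.8
tcp_pos: [0.4879, 0.092, 0.0519]
tool_rot: [0.065, 0.998, -0.0, -0.0]
force: [-0.4, -0.7, -0.2]
finger_gap: 1.001
t 16.80 tcp [0.4879 0.092  0.0519] yaw 172.53 F [-0.4 -0.7 -0.2] gap 1.001
shift [-0.033  0.005 -0.007] turn [-0.     -0.0001  0.0004]
```

View pics/w7.png

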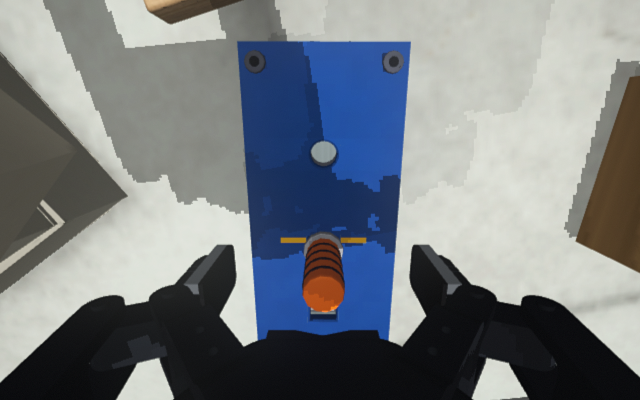

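```bash
python3 - <<'E'
from h import *
im=cv2.imread("pics/w7.png"); cv2.imwrite("pics/w7c.png",cv2.resize(im[130:330,260:390],None,fx=3,fy=3,interpolation=cv2.INTER_CUBIC))
i=dict(np.load("pics/w7i.npz")); h=cv2.cvtColor(im,cv2.COLOR_BGR2HSV).astype(int)
c=np.array([.4863,.0928]); M=np.c_[[.9912,-.1323],[.1323,.9912]]
f=lambda uv,z:((plane(i,[uv],z)[0][:2]-c)@M).round(4)
m=((h[...,0]<15)&(h[...,1]>150)&(h[...,2]>150)).astype(np.uint8); n,l,st,ce=cv2.connectedComponentsWithStats(m); k=1+st[1:,4].argmax(); print(st[k],ce[k],"pin top",f(ce[k],.089))
fr=((h[...,1]<110)&(h[...,2]>100)).astype(np.uint8)
n,l,st,ce=cv2.connectedComponentsWithStats(fr)
for k in range(1,n):
    if abs(ce[k][0]-323)<20 and 140<ce[k][1]<260 and st[k,4]>20: print(st[k],ce[k],f(ce[k],.045))
b=((h[...,0]>105)&(h[...,0]<125)&(h[...,1]>150)).astype(np.uint8); b[300:]=0
print("marks",f((294,240),.045),f((353,240),.045), "edge top",f((324,41.5),.045))
E
```

```text
[ 303  276   40   36 1079] [322.87117702 293.57275255] pin top [ 0.0037 -0.    ]
[     0      0    640    382 132566] [334.18098909 147.41787487] [-0.0513  0.0056]
[311 141  26  22 426] [323.15258216 151.37558685] [-0.0493  0.    ]
[304 234  39  25 191] [321.79581152 242.76439791] [ 0.0009 -0.0006]
marks [-0.0007 -0.0159] [-0.0008  0.0166] edge top [-0.0996  0.0003]
```

View pics/w7c.png

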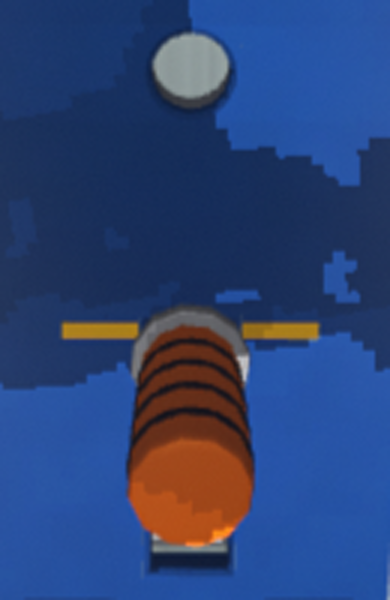

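```bash
python3 - <<'E'
from h import *
i=dict(np.load("pics/w7i.npz"))
c=np.array([.4863,.0928]); M=np.c_[[.9912,-.1323],[.1323,.9912]]
f=lambda uv,z:((plane(i,[uv],z)[0][:2]-c)@M).round(4)
g=lambda u,v:(260+(u+.5)/3-.5,130+(v+.5)/3-.5)
print("collar front",f(g(190,307),.0465),f(g(190,307),.049)); print("sides",f(g(132,358),.047),f(g(247,358),.047))
print("bolt hole top/bot edges",f(g(190,31),.045),f(g(190,104),.045),"left/right",f(g(152,68),.045),f(g(230,68),.045))
print("slot far end", f(g(190,572),.045))
print(sense()["tcp_pos"])
E
```

```text
collar front [-0.0061  0.0001] [-0.0071  0.0001]
sides [ 0.0037 -0.0105] [0.0037 0.0105]
bolt hole top/bot edges [-0.055  -0.0001] [-0.0427 -0.    ] left/right [-0.0488 -0.0065] [-0.0488  0.0067]
slot far end [0.0512 0.0003]
[0.48805254 0.09201015 0.05191046]
```

```bash
python3 -m inch '[[-1,[0,0,-0.1],[0,0,0]],[-1,[0,0,-0.4],[0,0,0]],[-1,[0,0,-0.7],[0,0,0]],[-1,[0,0,-1],[0,0,0]]]'; python3 rel.py 0.5105 0.302 0.13 172.5
```

```text
t: 17.25
tcp_pos: [0.488, 0.092, 0.1536]
tool_rot: [0.065, 0.998, 0.0, -0.0]
force: [0.9, 0.7, -0.3]
finger_gap: 0.999
t 17.25 tcp [0.488  0.092  0.1536] yaw 172.53 F [ 0.9  0.7 -0.3] gap 0.999
shift [0.05  2.111 0.236] turn [-0.     -0.      0.0001]
```

```bash
python3 -m inch '[[-1,[0,0.3,0],[0,0,0]],[-1,[0.02,0.7,0.05],[0,0,0]],[-1,[0.02,1,0.1],[0,0,0]]]'; python3 -m inch '[[-1,[0,0.3,0],[0,0,0]],[-1,[0.02,0.7,0.05],[0,0,0]],[-1,[0.02,1,0.1],[0,0,0]],[-1,[0.02,1,0.1],[0,0,0]],[-1,[0.02,1,0.1],[0,0,0]]]'; python3 rel.py 0.5105 0.302 0.0485 172.5; python3 - <<'E'
from h import *
i=camera_info("wrist");s=sense();p,d=snapshot("wrist"); cv2.imwrite("pics/w8.png",p); np.savez("pics/w8i.npz",**i); print(s["tcp_pos"])
E
```

```text
t: 17.55
tcp_pos: [0.4996, 0.1929, 0.1435]
tool_rot: [0.065, 0.998, 0.0, 0.001]
force: [0.2, 0.4, 0.1]
finger_gap: 0.998
t: 18.05
tcp_pos: [0.5098, 0.2912, 0.1323]
tool_rot: [0.064, 0.998, -0.0, -0.0]
force: [-1.1, 0.1, 0.1]
finger_gap: 1.004
t 18.05 tcp [0.5098 0.2912 0.1323] yaw 172.63 F [-1.1  0.1  0.1] gap 1.004
shift [0.007 0.109 0.838] turn [-0.0001 -0.      0.0004]
[0.50979521 0.29115105 0.13228757]
```

View pics/w8.png

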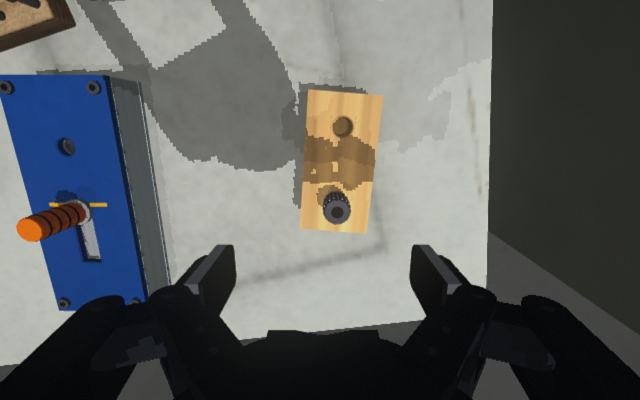

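```bash
python3 - <<'E'
from h import *
i=dict(np.load("pics/w8i.npz")); print(plane(i,[(337,212)],.071), plane(i,[(335.5,208)],.071))
im=cv2.imread("pics/w8.png"); cv2.imwrite("pics/w8c.png",cv2.resize(im[180:240,300:380],None,fx=8,fy=8,interpolation=cv2.INTER_CUBIC))
E
```

```text
[[0.51037007 0.30214498 0.071     ]] [[0.5071849  0.30141313 0.071     ]]
```

View pics/w8c.png

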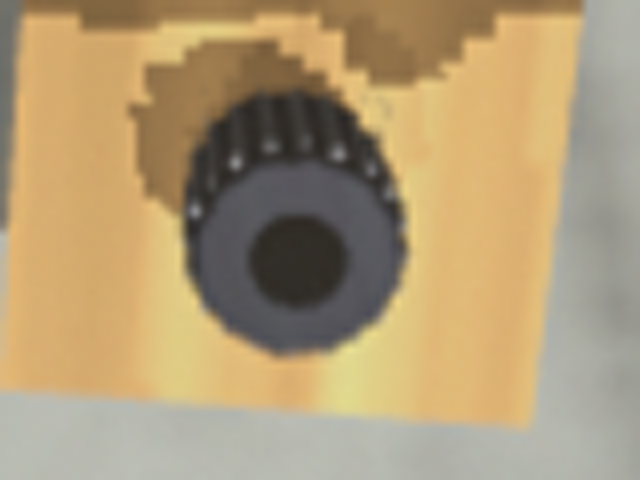

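```bash
python3 -m inch '[[-1,[0.007,0.109,0.2],[0,0,0]],[-1,[0.007,0.109,0.45],[0,0,0]],[-1,[0.007,0.109,0.65],[0,0,0]],[-1,[0.007,0.109,0.7],[0,0,0]],[-1,[0.007,0.109,0.7],[0,0,0]]]'; python3 rel.py 0.5104 0.3021 0.0485 172.5
```

```text
t: 18.6
tcp_pos: [0.5107, 0.3004, 0.0617]
tool_rot: [0.066, 0.998, -0.0, -0.001]
force: [0.2, -0.9, -0.7]
finger_gap: 0.999
t 18.60 tcp [0.5107 0.3004 0.0617] yaw 172.44 F [ 0.2 -0.9 -0.7] gap 0.999
shift [0.005 0.016 0.132] turn [-0.0002 -0.0003 -0.0002]
```

```bash
python3 -m inch '[[-1,[0.003,0.01,0.06],[0,0,0]],[-1,[0.003,0.01,0.13],[0,0,0]],[-1,[0.003,0.01,0.13],[0,0,0]]]'; python3 rel.py 0.5104 0.3021 0.0485 172.5; python3 -m inch '[[0.3,[0,0,0],[0,0,0]],[1,[0,0,0],[0,0,0]],[1,[0,0,0],[0,0,0]],[1,[0,0,0],[0,0,0]],[1,[0,0,0],[0,0,0]],[1,[0,0,0],[0,0,0]]]' 60
```

```text
t: 18.9
tcp_pos: [0.5106, 0.3025, 0.0488]
tool_rot: [0.065, 0.998, -0.0, -0.0]
force: [0.1, 0.8, 0.8]
finger_gap: 0.999
t 18.90 tcp [0.5106 0.3025 0.0488] yaw 172.52 F [0.1 0.8 0.8] gap 0.999
shift [ 0.002 -0.005  0.003] turn [-0.0001 -0.0001  0.0001]
t: 19.5
tcp_pos: [0.511, 0.3028, 0.0494]
tool_rot: [0.065, 0.998, 0.0, 0.0]
force: [-1.2, -0.9, 2.8]
finger_gap: 0.208
```

```bash
python3 -m inch '[[1,[0,0,-0.05],[0,0,0]],[1,[0,0,-0.15],[0,0,0]],[1,[0,0,-0.35],[0,0,0]],[1,[0,0,-0.6],[0,0,0]],[1,[0,0,-0.85],[0,0,0]],[1,[0,0,-1],[0,0,0]],[1,[0,0,-1],[0,0,0]]]'; python3 rel.py 0.4385 0.0991 0.13 172.5; python3 - <<'E'
from h import *
i=camera_info("wrist");s=sense();p,d=snapshot("wrist"); cv2.imwrite("pics/w9.png",cv2.resize(p[180:340,240:400],None,fx=3.5,fy=3.5)); np.savez("pics/w9i.npz",**i)
p,d=snapshot("side"); cv2.imwrite("pics/s9.png",cv2.resize(p[60:220,230:430],None,fx=4,fy=3.7))
E
```

```text
t: 20.2
tcp_pos: [0.5126, 0.3035, 0.152]
tool_rot: [0.065, 0.998, 0.001, 0.003]
force: [0.1, -0.8, -1.5]
finger_gap: 0.208
t 20.20 tcp [0.5126 0.3035 0.152 ] yaw 172.54 F [ 0.1 -0.8 -1.5] gap 0.208
shift [ 0.47  -2.123  0.212] turn [0.0005 0.0009 0.0001]
```

View pics/w9.png

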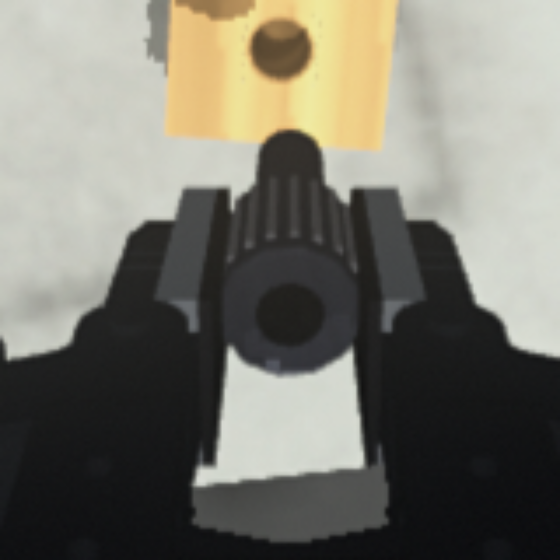

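View pics/s9.png

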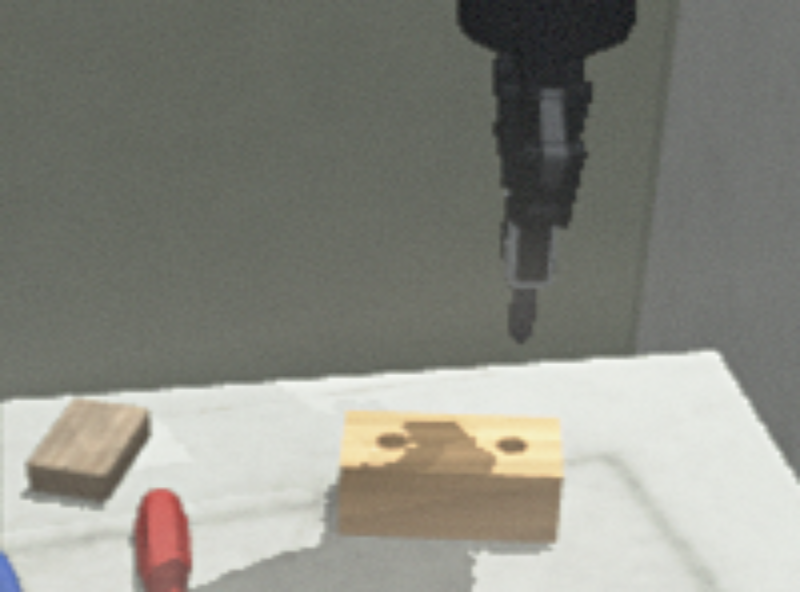

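```bash
python3 - <<'E'
from h import *
i=camera_info("wrist");s=sense(); q=plane(i,[(322.8,268.9)],s["tcp_pos"][2]+.0216)[0]; print(s["tcp_pos"],R.from_quat(s["tool_rot"]).inv().apply(q-s["tcp_pos"]))
E
python3 rel.py 0.438 0.0991 0.13 172.5
```

```text
[0.51068656 0.3026924  0.1492794 ] [ 0.00082483  0.00051901 -0.02160016]
t 20.30 tcp [0.5107 0.3027 0.1493] yaw 172.53 F [-0.4  0.  -1. ] gap 0.212
shift [ 0.456 -2.113  0.192] turn [0.     0.     0.0001]
```

```bash
python3 -m inch '[[1,[0.05,-0.25,0],[0,0,0]],[1,[0.13,-0.6,0],[0,0,0]],[1,[0.22,-1,0],[0,0,0]]]'; python3 -m inch '[[1,[0.08,-0.4,0],[0,0,0]],[1,[0.16,-0.75,0],[0,0,0]],[1,[0.22,-1,0],[0,0,0]],[1,[0.22,-1,0],[0,0,0]],[1,[0.22,-1,0],[0,0,0]]]';python3 rel.py 0.4389 0.099 0.095 172.5
```

```text
t: 20.6
tcp_pos: [0.475, 0.2059, 0.1477]
tool_rot: [0.064, 0.998, -0.0, -0.001]
force: [1.5, -1.1, -1.7]
finger_gap: 0.208
t: 21.1
tcp_pos: [0.4409, 0.1099, 0.1484]
tool_rot: [0.066, 0.998, 0.0, -0.001]
force: [0.3, 0.2, -2.2]
finger_gap: 0.213
t 21.10 tcp [0.4409 0.1099 0.1484] yaw 172.43 F [ 0.3  0.2 -2.2] gap 0.213
shift [ 0.005 -0.111  0.534] turn [ 0.     -0.0002 -0.0002]
```

```bash
python3 -m inch '[[1,[0.005,-0.111,0.1],[0,0,0]],[1,[0.005,-0.111,0.3],[0,0,0]],[1,[0.005,-0.111,0.5],[0,0,0]],[1,[0.005,-0.111,0.55],[0,0,0]],[1,[0.005,-0.111,0.55],[0,0,0]]]';python3 rel.py 0.4389 0.099 0.0844 172.5; python3 - <<'E'
from h import *
i=camera_info("wrist");s=sense();p,d=snapshot("wrist"); cv2.imwrite("pics/w10.png",p); np.savez("pics/w10i.npz",**i)
p,d=snapshot("top"); cv2.imwrite("pics/t10.png",cv2.resize(p[100:240,330:470],None,fx=4,fy=4))
E
```

```text
t: 21.6
tcp_pos: [0.4391, 0.1, 0.0931]
tool_rot: [0.065, 0.998, 0.0, -0.001]
force: [0.3, 0.7, 0.1]
finger_gap: 0.21
t 21.60 tcp [0.4391 0.1    0.0931] yaw 172.60 F [0.3 0.7 0.1] gap 0.210
shift [ 0.001 -0.01   0.087] turn [-0.     -0.0003  0.0003]
```

View pics/w10.png

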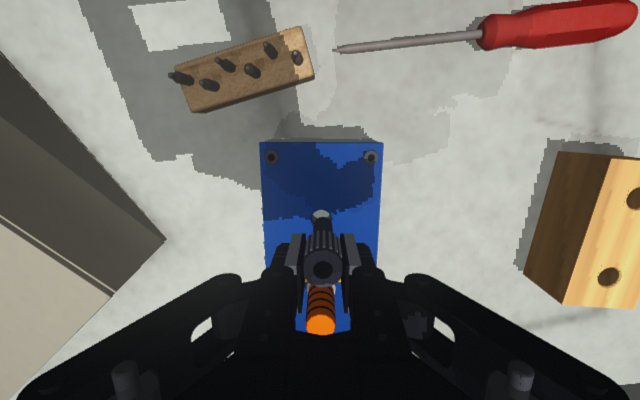

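View pics/t10.png

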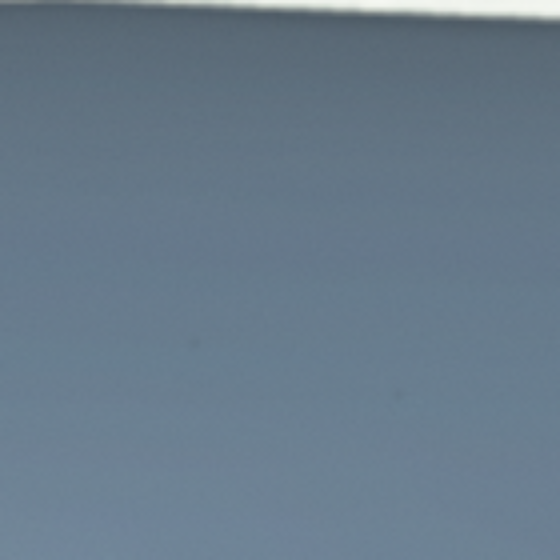

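```bash
python3 -m inch '[[1,[0,-0.008,0.03],[0,0,0]],[1,[0,-0.008,0.06],[0,0,0]],[1,[0,-0.008,0.06],[0,0,0]],[1,[0,-0.008,0.06],[0,0,0]]]';python3 rel.py 0.4389 0.099 0.0844 172.5; python3 -m inch '[[1,[0,0,0.02],[0,0,0]],[1,[0,0,0.03],[0,0,0]],[1,[0,0,0.03],[0,0,0]]]'; python3 rel.py 0.4389 0.099 0.0844 172.5
```

```text
t: 22.1
tcp_pos: [0.4393, 0.0984, 0.0882]
tool_rot: [0.065, 0.998, 0.0, 0.0]
force: [0.5, 0.1, -0.9]
finger_gap: 0.208
t 22.10 tcp [0.4393 0.0984 0.0882] yaw 172.52 F [ 0.5  0.1 -0.9] gap 0.208
shift [0.005 0.006 0.038] turn [0.     0.0001 0.0001]
t: 22.4
tcp_pos: [0.4391, 0.0984, 0.0849]
tool_rot: [0.065, 0.998, -0.0, -0.0]
force: [-0.3, 0.1, -1.4]
finger_gap: 0.212
t 22.40 tcp [0.4391 0.0984 0.0849] yaw 172.52 F [-0.3  0.1 -1.4] gap 0.212
shift [0.003 0.006 0.005] turn [-0.     -0.      0.0001]
```

```bash
python3 -m inch '[[1,[0.003,0.005,0],[0,0,0]],[1,[0.003,0.005,0.01],[0,0,0]],[1,[0.003,0.005,0.02],[0,0,0]],[1,[0.003,0.005,0.02],[0,0,0]]]';  python3 -m inch '[[1,[0,0,0.01],[0,0,0]],[1,[0,0,0.02],[0,0,0]],[1,[0,0,0.02],[0,0,0]]]'; python3 -m inch '[[1,[0,0,0.01],[0,0,0]],[1,[0,0,0.02],[0,0,0]],[1,[0,0,0.02],[0,0,0]]]'; python3 rel.py 0.4389 0.099 0.0494 172.5
```

```text
t: 22.8
tcp_pos: [0.4389, 0.099, 0.0829]
tool_rot: [0.065, 0.998, -0.0, -0.0]
force: [-0.2, 0.2, -1.0]
finger_gap: 0.212
t: 23.1
tcp_pos: [0.4389, 0.099, 0.0809]
tool_rot: [0.065, 0.998, 0.0, -0.0]
force: [-0.2, -0.9, -0.7]
finger_gap: 0.205
t: 23.4
tcp_pos: [0.4389, 0.099, 0.0789]
tool_rot: [0.065, 0.998, -0.0, -0.0]
force: [-0.5, 0.3, 0.3]
finger_gap: 0.21
t 23.40 tcp [0.4389 0.099  0.0789] yaw 172.52 F [-0.5  0.3  0.3] gap 0.210
shift [-0.     0.     0.295] turn [-0.     -0.      0.0001]
```

```bash
for k in 1 2 3; do python3 -m inch '[[1,[0,0,0.01],[0,0,0]],[1,[0,0,0.02],[0,0,0]],[1,[0,0,0.02],[0,0,0]]]'|grep -E "tcp|force"; done
```

```text
tcp_pos: [0.4389, 0.099, 0.0769]
force: [-0.3, -0.0, -0.1]
tcp_pos: [0.4389, 0.099, 0.0749]
force: [-0.2, 0.2, -0.7]
tcp_pos: [0.4389, 0.099, 0.0729]
force: [0.3, -0.6, -0.3]
```

Clear into the bar's hole, so I'll continue down.

```bash
for k in 1 2 3 4 5; do python3 -m inch '[[1,[0,0,0.02],[0,0,0]],[1,[0,0,0.04],[0,0,0]],[1,[0,0,0.04],[0,0,0]]]'|grep -E "tcp|force"; done
```

```text
tcp_pos: [0.4388, 0.099, 0.0687]
force: [0.4, 0.4, -1.5]
tcp_pos: [0.4388, 0.099, 0.0647]
force: [0.4, -0.3, -0.4]
tcp_pos: [0.4388, 0.099, 0.0608]
force: [-0.0, -0.4, -0.5]
tcp_pos: [0.4388, 0.099, 0.0568]
force: [0.3, 0.6, -0.7]
tcp_pos: [0.4388, 0.0989, 0.0528]
force: [-0.1, -0.6, -0.4]
```

```bash
python3 -m inch '[[1,[0,0,0.01],[0,0,0]],[1,[0,0,0.02],[0,0,0]],[1,[0,0,0.02],[0,0,0]]]'|grep -E "tcp|force"; for k in 1 2 3 4; do python3 -m inch '[[1,[0,0,0.005],[0,0,0]],[1,[0,0,0.007],[0,0,0]]]'|grep -E "tcp|force"; done
```

```text
tcp_pos: [0.4389, 0.099, 0.0509]
force: [-0.5, 0.7, -0.4]
tcp_pos: [0.439, 0.099, 0.0503]
force: [-0.3, 0.7, -1.0]
tcp_pos: [0.439, 0.099, 0.0496]
force: [0.1, -0.2, -0.2]
tcp_pos: [0.439, 0.099, 0.0494]
force: [-1.0, -0.3, 6.4]
tcp_pos: [0.439, 0.099, 0.0493]
force: [-1.6, 0.4, 14.1]
```

```bash
python3 -m inch '[[1,[0,0,-0.009],[0,0,0]],[1,[0,0,-0.009],[0,0,0]],[0.3,[0,0,-0.009],[0,0,0]],[-0.3,[0,0,-0.009],[0,0,0]],[-1,[0,0,-0.009],[0,0,0]],[-1,[0,0,-0.009],[0,0,0]],[-1,[0,0,-0.009],[0,0,0]]]'; python3 -m inch '[[-1,[0,0,-0.1],[0,0,0]],[-1,[0,0,-0.4],[0,0,0]],[-1,[0,0,-0.7],[0,0,0]],[-1,[0,0,-1],[0,0,0]],[-1,[0,0,-1],[0,0,0]]]'; python3 rel.py 0.50 0.16 0.20 172.5
```

```text
t: 27.6
tcp_pos: [0.439, 0.0992, 0.049]
tool_rot: [0.066, 0.998, 0.0, -0.0]
force: [1.3, 8.8, -2.3]
finger_gap: 0.989
t: 28.1
tcp_pos: [0.4413, 0.0991, 0.1523]
tool_rot: [0.065, 0.998, 0.0, 0.004]
force: [0.6, -0.4, -1.3]
finger_gap: 1.001
t 28.10 tcp [0.4413 0.0991 0.1523] yaw 172.56 F [ 0.6 -0.4 -1.3] gap 1.001
shift [-0.507  0.68  -0.473] turn [0.0001 0.0012 0.0002]
```

```bash
python3 -m inch '[[-1,[-0.2,0.1,-0.2],[0,0,0]],[-1,[-0.4,0.1,-0.4],[0,0,0]],[-1,[-0.7,0.1,-0.6],[0,0,0]],[-1,[-0.95,0.1,-0.7],[0,0,0]],[-1,[-0.95,0.1,-0.7],[0,0,0]],[-1,[-0.95,0.1,-0.7],[0,0,0]]]'; python3 - <<'E'
from h import *
i=camera_info("wrist");s=sense();p,d=snapshot("wrist"); cv2.imwrite("pics/w11.png",p); np.savez("pics/w11i.npz",**i); np.save("pics/w11.npy",d)
cv2.imwrite("pics/w11c.png",cv2.resize(p[60:260,260:390],None,fx=3,fy=3,interpolation=cv2.INTER_CUBIC))
p,d=snapshot("side"); cv2.imwrite("pics/s11.png",p)
E
```

```text
t: 28.7
tcp_pos: [0.5336, 0.0964, 0.2181]
tool_rot: [0.065, 0.998, -0.0, -0.001]
force: [-0.8, -0.8, -1.0]
finger_gap: 0.998
```

View pics/w11.png

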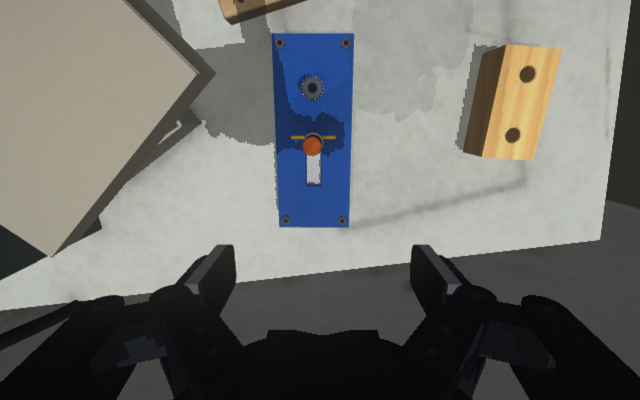

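View pics/s11.png

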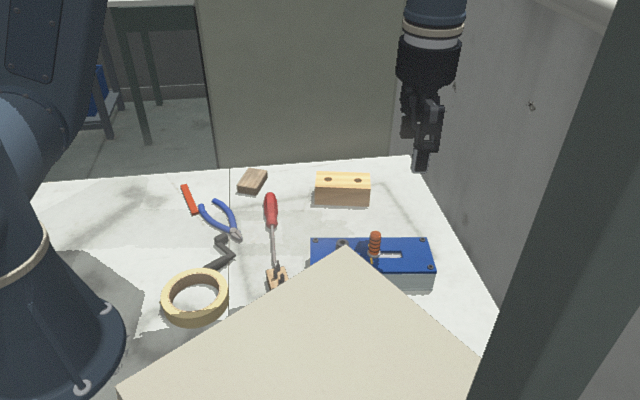

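```bash
python3 - <<'E'
from h import *
i=dict(np.load("pics/w11i.npz")); P=cloud(i,np.load("pics/w11.npy")); im=cv2.imread("pics/w11.png"); h=cv2.cvtColor(im,cv2.COLOR_BGR2HSV).astype(int)
c=np.array([.4863,.0928]); M=np.c_[[.9912,-.1323],[.1323,.9912]]
f=lambda uv,z:((plane(i,[uv],z)[0][:2]-c)@M).round(4)
Z=P[...,2]
print("plate z",np.nanmedian(Z[200:215,290:340]))
m=(Z>.066)&(Z<.078); m[:70]=0;m[110:]=0;m[:,:290]=0;m[:,340:]=0
v,u=np.nonzero(m); print("bolt top z",np.median(Z[m]),"xy",f((u.mean(),v.mean()),.071),m.sum())
m=(Z>.082)&(Z<.096); m[:110]=0;m[170:]=0;m[:,:290]=0;m[:,340:]=0
v,u=np.nonzero(m); print("pin top z",np.median(Z[m]),"xy",f((u.mean(),v.mean()),.089),m.sum())
E
```

```text
plate z 0.045153275912241386
bolt top z 0.07079608259755849 xy [-0.0475  0.0004] 393
pin top z 0.08878905171498039 xy [0.004  0.0004] 302
```

View pics/w11c.png

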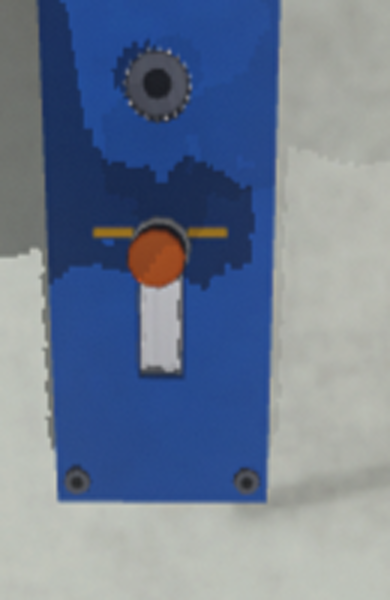

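```bash
python3 -c "
from station import sign_off; print(sign_off())"
```

```text
the job is handed in; nothing more can be done
None
```

I seated the drift pin in the bar's hole, drew the bar along to the yellow-marked end, and left the pin standing there. I then pushed the bolt fully home and handed the job in at about 29 s. No verdict was reported.

**Finding the hole:** I saw it in the wrist camera, at about mount x +30 mm. The pin then went down with almost no force and the collar met the plate at the expected height, so no search by feel was needed.

**Last checks (wrist camera, depth and colour):**

| | Top above worktop | Expected when seated | Axis, mount frame | Target |
|---|---|---|---|---|
| Pin | 88.8 mm | 89 mm | x +4.0, y +0.4 mm | x +5, y 0 |
| Bolt | 70.8 mm | 71 mm | x −47.5, y +0.4 mm | x −48, y 0 |

- **Forces:** the most I read was about 14 N, seating the bolt; drawing the bar took about 7–11 N.
- **Bystanders:** the screwdriver and sanding block look unmoved in the side view. I did not measure them again.

**Did not quite agree:**
- The pin reads about 1 mm past slot_home, though it was pressed against the slot's end. That is within the 2 mm calibration error.
- A sideways reading of about 9 N showed for a moment as the gripper opened off the bolt. Nothing in the later pictures was displaced.

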